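# Park the filter panel and hold the sprung cover at the mark

### The arm

A 6-joint arm with a two-finger parallel gripper is mounted at the origin on a cart in front of the work surface, level with it; the furniture and walls round the work are solid. World frame = base frame: x ahead of the robot, y to its left, z up, the work surface at z = 0. Lengths are in m, angles in rad, forces in N, time in s.
With the tool pointing down it reaches from about 0.325 to 0.875 m from the base axis. Payload 4.4 kg.
Tool frame: the origin (TCP) lies midway between the tips of the shut fingers; the grasp point (between the pads) lies 19 mm behind it; y points along the fingers, z is the direction in which the jaws open and shut, and the axes are right-handed (so a half turn about y gives the same grasp; the last joint's range is limited). The gripper opens to 85 mm and grips with 20 to 120 N. Pads are 22 mm wide; open, the fingers measure 114 mm over their backs; the gripper's body (76 mm by 85 mm) begins 54 mm behind the grasp point. The pads swing forward as they close: fully open they stand 13 mm farther back than shut.
Start: joints at [-1.442, 0.207, 1.542, -0, 1.393, -0.15], TCP at [0.158, -0.553, 0.231] pointing down, gripper open.
Joint ranges: [-2.73, 2.73], [-0.86, 2.22], [0.23, 2.46], [-1.11, 4.25], [0.08, 2.63], [-2.82, 2.82]. Speed limits (rad/s): [2.79, 2.79, 3.14, 3.14, 3.14, 3.14].

### API

Orientations are given as a 3x3 rotation matrix whose columns are the frame's x, y, z axes.
In Python, from bench import state, get_image, calibration, close_job gives the robot as it stands. The module is installed in compiled form; this text tells all that it offers.
- The arm moves only by the tool move_arm, never from a script. Its argument "series" is a list of rows, each an object of numbers: "x", "y", "z": the shift along the tool's x, y, z in mm; "yaw": the turn about the tool's y in rad; "claw": the opening, from 0 (shut) to 1 (fully open). In form: [{"x": .., "y": .., "z": .., "yaw": .., "claw": ..}, ...]. A call has 1 to 12 rows; each row is the pose to reach, as a shift and turn from the pose commanded when the call began, along the tool's axes at that moment; what a row does not reach only later rows make up. A row lasts 1/8 s, in which the tool goes at most 62.5 mm and 10.7 degrees, less where a joint would pass 70% of its speed; a pose out of reach is approached as far as the arm can. A call with a gripper value outside its range is refused whole. The fingers move at their own pace and stop on an object; "grip_force" is the grip in N (left out, the last holds). Time passes only in rows, so rows that repeat a pose let the fingers close. It gives the time, the measured TCP pose, the force and the opening at its end, in the units of the state.
- state(): the state, without advancing time (a new reading comes with each control period).
- get_image(name): name is "side" or "top"; returns the picture (384x512x3 uint8, red, green, blue); there is no depth.
- calibration(name): a dict with "fov_y" (degrees; the focal length in pixels is half the picture's height over the tangent of half this angle, whatever the lens; pixels are square), "cx", "cy" (the principal point, pixels), "camera_from_world" (4x4, takes a point from world to camera coordinates). Camera axes: x right, y down, z forward; pixel columns grow to the right and rows downward; lengths in m; the calibration is good to about 2 mm. A picture is of the moment at which its call begins. calibration takes no time and is no camera call.
- close_job(): hands the job in, once; it reports no verdict.
The state is a dict: "time_s": time; "joint_positions": joint angles; "qvel": joint speeds; "joint_efforts": joint torques, N m; "position": TCP position; "tool_rot": TCP orientation; "ft_force": force on the tool from outside, world axes, zero at the start; "torque": the same for the moment, N m; "finger_gap": opening from 0.0 (shut) to 1.0 (fully open).
Only numpy, scipy, OpenCV 4.12 (cv2) and the standard library are available. Lean on these libraries where they do the work, as an engineer would, in place of code of your own. Each camera call takes 0.05 s, during which the arm holds its last target.

### The job

The orange filter panel has been left lying on the closed cover of the gel viewing box: move it to the small pale blue plate rest and leave it leaning there, its short edge standing on the base behind the front lip and its back against the rest's round bar. Then lift the sprung cover by its steel handle until the black pointer on its side lines up with the tip of the red setting arm, and finish while still holding the cover steady there: do not let go. Leave the setting arm as it is set, and do not disturb the bottle, beaker, box and timer round about.

Things in the scene. Friction and masses are not known exactly. Their poses are not given: they have to be found in the camera images.
- viewer: the gel viewing box: light grey housing 174 deep (x) x 200 wide (y) x 72 mm high, fixed to the bench; origin at the centre of its underside, its front (dark strip with a switch) faces its own -x. Closed, its cover's top is 87 mm above the bench. It stands on the robot's left or right, the plate rest on the other side.
- cover (a joint): angle of the cover in rad: 0 closed, grows as the front edge rises, 1.3 at most. The cover is a 172 x 200 x 14 mm light grey slab, 0.35 kg, hinged along the box's rear top edge; a spring and its weight pull it shut: lifting at the handle takes about 3.5 N at 0, 5 N at 0.7 rad (square to the cover); let go, it falls shut.
- cover_handle (a point): centre of the handle bar: a round steel bar 10 mm thick along the box's y axis, 80 mm clear between its two side arms, 53 mm in front of the cover's front edge (43 mm free gap behind the bar), 80 mm above the bench when closed. It is 225 mm from the hinge line and turns with the cover; round, so it can roll between fingers. Axes: as the box's when closed.
- cover_hinge (a point): point on the hinge line of the cover, at its middle: the line runs along the box's y axis, 85 mm behind the box's centre and 72 mm above the bench. The handle bar lies 8 mm above the plane through this line (cover axes), 225 mm forward.
- cover_pointer (a point): tip of the black pointer tab on the cover's right-hand side edge (own -y), 140 mm forward of the hinge line, 8 mm above it; turns with the cover
- mark_arm (a joint): angle at which the red setting arm is set, in rad on the same axis and scale as the cover's (the cover lines up with the arm when the two values are equal); stiff, 0.4 to 0.75 at the start; must stay as set
- mark_tip (a point): point at the tip of the red setting arm where the pointer has to come: a thin red arm 140 mm long that stands up beside the cover on its right-hand side (own -y), 121 mm from the box's middle, pivoting on the hinge line at a black knob; it reaches up to 185 mm above the bench, so carry things past it higher; the pointer's and this point coincide when the cover is at the set angle
- rest: the plate rest, fixed to the bench: pale blue base 120 (x) x 90 (y) x 12 mm, origin at the centre of its underside, front faces its own -x. A lip 80 mm wide stands 9 mm above the base along the front, its rear face at x = -45 mm. The leaning panel slopes at 45 degrees, upper edge away from the front, its centre then at x = -2, y = 0, z = 55 mm of the rest.
- rest_bar (a point): middle of the plate rest's round rubber bar against which the panel leans: 10 mm thick, 38 mm long along the rest's y axis, carried by a central post 22 mm wide; 20 mm behind the rest's origin, 61.5 mm above the bench
- panel_center (a point): centre of the orange filter panel, 110 (its x) x 60 (its y) x 12 mm (its z), about 0.1 kg, loose, with a dark band at each short end; at the start it lies flat on the closed cover, centre 93 mm above the bench. Both faces and both ends are alike; x and z are the panel's own long axis and normal (z up at the start).
- panel: the same panel: origin at the centre of its underside as it lies at the start
- bottle_amber: amber bottle with a white cap, 58 mm wide, 112 mm high, bystander; origin at its underside
- beaker_s: clear plastic beaker, 59 mm wide, 70 mm high, bystander; origin at its underside
- film: white carton 55 x 120 x 50 mm, bystander; origin at its underside
- timer: white kitchen-type timer 66 x 66 x 19 mm, bystander; origin at its underside
Things that resemble listed ones, but are neither listed nor needed, are in the scene too. Of the things that look like the panel, the smallest one is meant.

How it is judged:
By the outcome, as a careful person would: the job done as asked, in the order asked, and still so for the second after the job is handed in, while the arm keeps its last pose, push and grip.
It also fails if it takes over 58 s, if anything falls off the work surface, if the arm or the gripper's body presses on something with over 40 N, if the wrist force passes 120 N, or if a joint passes its speed limit or range.

## Working session

There is one attempt and no reset: what is moved stays moved. The work goes in short steps, Python scripts to look and compute and a tool call to move; the robot and the scene stay as the last step left them, time stands still between calls to the robot, and variables do not carry over. Pictures are saved under pics/ and viewed, and the job is handed in when it is done.

Besides the shell and the picture viewer there is one more tool, called after ">>>" as name([rows], argument=value, ...), one row to a line, values as JSON. move_arm: Moves the arm, as the interface text tells. Its arguments: {"type":"object","properties":{"series":{"type":"array"},"grip_force":{"type":"number"}},"required":["series"]}

```bash
mkdir -p pics
python3 - <<'E'
from bench import state,get_image,calibration
import cv2,numpy as np
np.set_printoptions(precision=4,suppress=True)
for n in("side","top"):
    im=get_image(n); cv2.imwrite(f"pics/{n}0.png",im[:,:,::-1]); print(n,calibration(n))
s=state(); print(s)
E
```

```text
side {'fov_y': 56.95621196512357, 'cx': 247.40220923971907, 'cy': 197.42702827465186, 'camera_from_world': array([[-0.9803, -0.1974, -0.0104,  0.5473],
       [-0.1183,  0.6278, -0.7693,  0.1082],
       [ 0.1584, -0.7529, -0.6388,  1.4284],
       [ 0.    ,  0.    ,  0.    ,  1.    ]])}
top {'fov_y': 49.80620149786222, 'cx': 256.01211543346517, 'cy': 189.9426464597657, 'camera_from_world': array([[-0.0262, -0.9997, -0.0017,  0.0147],
       [-0.9812,  0.026 , -0.1912,  0.5838],
       [ 0.1912, -0.0033, -0.9816,  1.7045],
       [ 0.    ,  0.    ,  0.    ,  1.    ]])}
{'time_s': 0.1, 'joint_positions': array([-1.4425,  0.2074,  1.5428,  0.    ,  1.3935, -0.1505]), 'qvel': array([-0.0003, -0.003 , -0.0031,  0.    , -0.0004, -0.0006]), 'joint_efforts': array([ -0.0003, -38.4095, -29.2547,  -0.0001,   0.0049,   0.    ]), 'position': array([ 0.1582, -0.5521,  0.2302]), 'tool_rot': array([[-0.9614, -0.0002,  0.2752],
       [-0.2752,  0.002 , -0.9614],
       [-0.0003, -1.    , -0.002 ]]), 'ft_force': array([0.1535, 0.2011, 0.2532]), 'torque': array([-0.034 ,  0.0197,  0.039 ]), 'finger_gap': 0.9959544374767697}
```

View pics/side0.png

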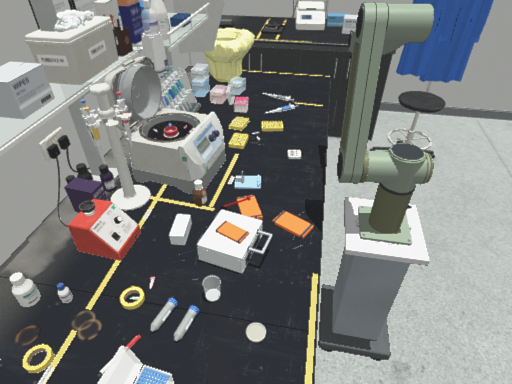

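View pics/top0.png

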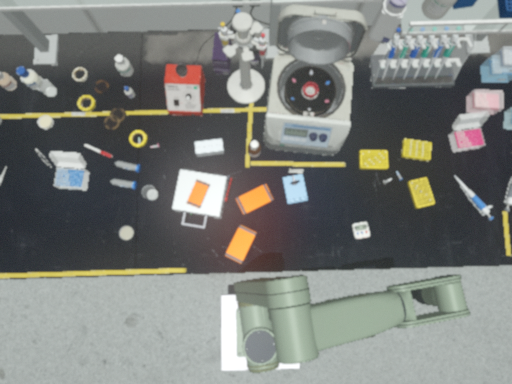

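Run:
```python
import cv2,numpy as np
a=cv2.imread("pics/top0.png")[140:265,140:330]; b=cv2.imread("pics/side0.png")[165:305,160:330]
cv2.imwrite("pics/t1.png",cv2.resize(a,None,fx=4,fy=4,interpolation=cv2.INTER_CUBIC))
cv2.imwrite("pics/s1.png",cv2.resize(b,None,fx=4,fy=4,interpolation=cv2.INTER_CUBIC))
```

```text
(no output)
```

View pics/t1.png

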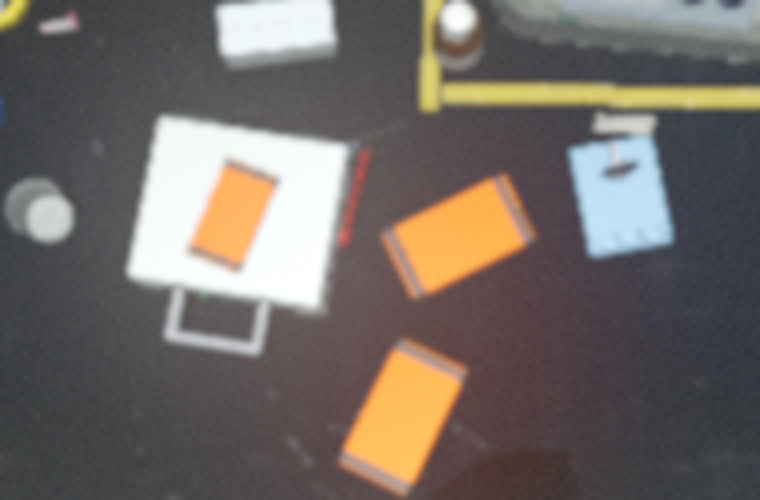

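View pics/s1.png

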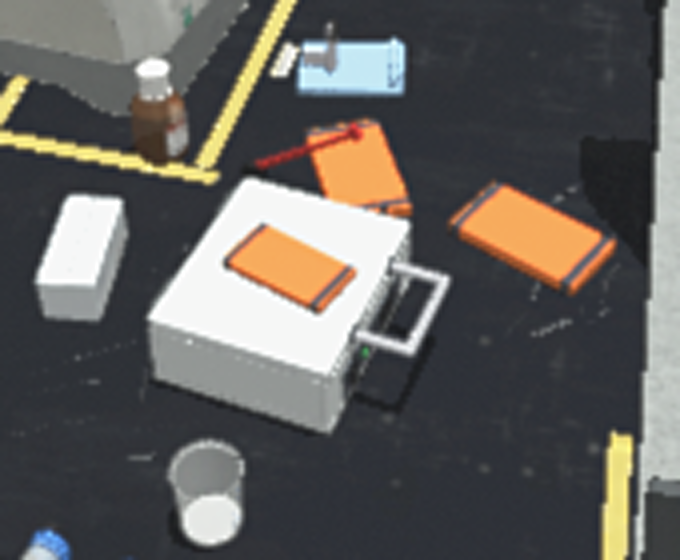

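```bash
cat > h.py <<'E'
import numpy as np,cv2
from bench import state,get_image,calibration
from scipy.optimize import least_squares
np.set_printoptions(precision=4,suppress=True)
C={n:calibration(n) for n in("side","top")}
def proj(n,P):
    c=C[n];M=c["camera_from_world"];P=np.atleast_2d(P)@M[:3,:3].T+M[:3,3]
    f=192/np.tan(np.radians(c["fov_y"]/2))
    return np.c_[f*P[:,0]/P[:,2]+c["cx"],f*P[:,1]/P[:,2]+c["cy"]]
OFF={"top":(140,140),"side":(160,165)}
def cr(n,p): return (np.array(p,float)+.5)/4-.5+np.array(OFF[n])
def T(q,P):
    P=np.atleast_2d(P);c,s=np.cos(q[2]),np.sin(q[2])
    return np.c_[q[0]+c*P[:,0]-s*P[:,1],q[1]+s*P[:,0]+c*P[:,1],P[:,2]]
def fit(obs,q0):
    def r(q): return np.concatenate([(proj(n,T(q,P))-cr(n,p)).ravel() for n,P,p in obs])
    s=least_squares(r,q0,loss="soft_l1"); return s.x,r(s.x).reshape(-1,2)
E
cat > f1.py <<'E'
from h import *
cov=np.array([[.085,.1,.087],[.085,-.1,.087],[-.087,-.1,.087],[-.087,.1,.087]])
o={}
V=[("top",cov,[(160,117),(350,146),(323,312),(128,277)]),("side",cov,[(150,318),(248,180),(410,222),(332,375)])]
b=np.array([[.06,.045,.012],[.06,-.045,.012],[-.06,-.045,.012],[-.06,.045,.012]])
R=[("top",b,[(568,150),(655,135),(673,242),(590,258)]),("side",b[[3,2,1]],[(403,90),(404,40),(298,42)])]
p=np.array([[.055,.03,.099],[.055,-.03,.099],[-.055,-.03,.099],[-.055,.03,.099]])
Pn=[("top",p,[(228,160),(278,180),(240,270),(190,250)]),("side",p,[(225,262),(265,226),(355,270),(320,310)])]
for nm,O in(("V",V),("R",R),("P",Pn)):
  for sel in(O,O[:1],O[1:]):
    q,r=fit(sel,[.58,.2 if nm!="R" else -.2,0]); print(nm,q); 
    if sel is O: print(r.T)
E
python3 f1.py
```

```text
V [ 0.5719  0.237  -0.1848]
[[-0.0087 -0.8615 -1.2527 -0.0057 -0.35   -0.4593  0.4733 -0.4976]
 [ 0.7858  0.8124 -0.5678  0.6189 -0.3383 -1.1311 -0.6126 -0.7493]]
V [ 0.5738  0.2348 -0.1858]
V [ 0.5703  0.24   -0.1826]
R [ 0.5938 -0.1705  0.1583]
[[ 0.4101 -1.2746 -0.1295  0.3121 -0.4285 -0.4273  0.7787]
 [ 0.2204  0.3018 -0.007  -0.2478 -0.3889  0.4102 -0.4804]]
R [ 0.5941 -0.1711  0.1458]
R [ 0.5928 -0.1685  0.1894]
P [ 0.565   0.2428 -0.4136]
[[-0.4875  0.2003 -0.9268 -1.737  -1.083  -0.8717  0.9198 -0.2085]
 [-0.2953  0.017   1.742   1.3065 -1.2327 -1.6455 -0.6965 -0.5412]]
P [ 0.5679  0.2397 -0.3987]
P [ 0.5625  0.2472 -0.4159]
```

Run:
```python
from h import *
a=cv2.imread("pics/side0.png")[185:285,192:277]; 
b=cv2.imread("pics/top0.png")[160:236,165:240]
cv2.imwrite("pics/s2.png",cv2.resize(a,None,fx=6,fy=6,interpolation=cv2.INTER_CUBIC))
# overlay
V=[.5719,.237,-.1848];R=[.5938,-.1705,.1583];P=[.565,.2428,-.4136]
cov=np.array([[.085,.1,.087],[.085,-.1,.087],[-.087,-.1,.087],[-.087,.1,.087],[.085,.1,.087]])
bas=np.array([[.06,.045,.012],[.06,-.045,.012],[-.06,-.045,.012],[-.06,.045,.012],[.06,.045,.012]])
pan=np.array([[.055,.03,.099],[.055,-.03,.099],[-.055,-.03,.099],[-.055,.03,.099],[.055,.03,.099]])
for n in OFF:
    im=cv2.imread(f"pics/{n}0.png"); h,w=(125,190) if n=="top" else(140,170)
    x0,y0=OFF[n]; im=cv2.resize(im[y0:y0+h,x0:x0+w],None,fx=4,fy=4,interpolation=cv2.INTER_CUBIC)
    def dr(q,X,col):
        p=(proj(n,T(q,X))-[x0,y0]+.5)*4-.5; cv2.polylines(im,[np.round(p).astype(int)],False,col,1)
    dr(V,cov,(255,0,255));dr(R,bas,(0,0,255));dr(P,pan,(255,0,0)); dr(V,[[-.14,.04,.08],[-.14,-.04,.08]],(0,255,0)); dr(R,[[.02,.019,.0615],[.02,-.019,.0615]],(0,255,0))
    for a in np.arange(.4,.8,.05):
        c,s=np.cos(a),np.sin(a); p=(proj(n,T(V,[[.085-.14*c+.008*s,-.121,.072+.14*s+.008*c]]))[0]-[x0,y0]+.5)*4-.5
        cv2.circle(im,tuple(np.round(p).astype(int)),1,(0,255,0),-1); print(n,a,p)
    cv2.imwrite(f"pics/o_{n}.png",im)
```

```text
top 0.4 [342.3141 262.2007]
top 0.45 [342.4079 258.0903]
top 0.5 [342.5675 253.6818]
top 0.55 [342.7931 248.9856]
top 0.6 [343.0846 244.0127]
top 0.6499999999999999 [343.4418 238.7756]
top 0.7 [343.8641 233.2878]
top 0.75 [344.3507 227.564 ]
side 0.4 [374.1968 156.5116]
side 0.45 [370.9623 150.6632]
side 0.5 [367.4084 144.8503]
side 0.55 [363.5437 139.0903]
side 0.6 [359.3779 133.4008]
side 0.6499999999999999 [354.9218 127.7992]
side 0.7 [350.1874 122.3027]
side 0.75 [345.1878 116.9286]
```

View pics/o_top.png

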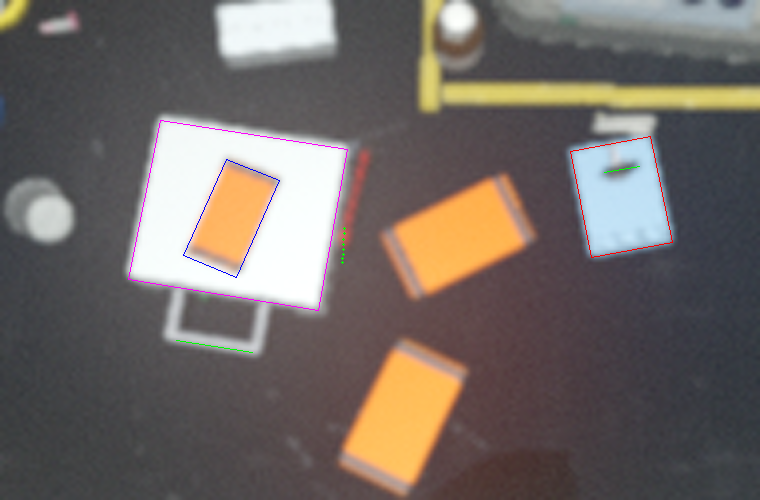

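View pics/o_side.png

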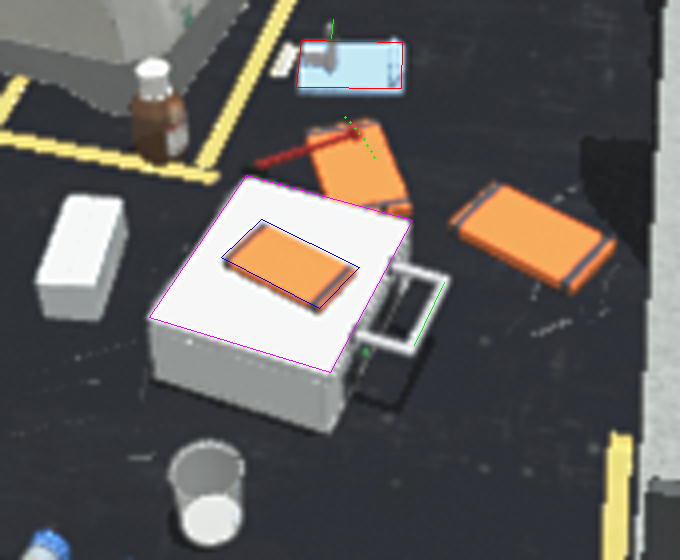

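View pics/s2.png

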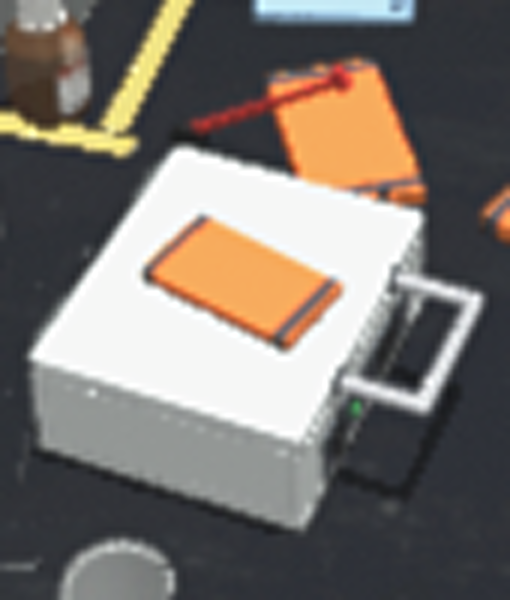

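```bash
cat > go.py <<'E'
import sys
from h import *
# usage: go x y z ang_deg (world angle of tool z; mod 360 as given)
def need(x,y,z,ang):
    s=state();R=s["tool_rot"];d=R.T@(np.array([x,y,z])-s["position"])*1000
    a0=np.degrees(np.arctan2(R[1,2],R[0,2])); dy=-(ang-a0)
    dy=(dy+180)%360-180
    print("t",round(s["time_s"],2),"pos",s["position"],"ang",round(a0,2),"shift",d.round(1),"yaw",np.radians(dy).round(3),"gap",round(s["finger_gap"],3),"F",s["ft_force"].round(1),"j",s["joint_positions"])
need(*map(float,sys.argv[1:5]))
E
python3 go.py .554 .2476 .225 66.3
```

```text
t 0.1 pos [ 0.1582 -0.5521  0.2302] ang -74.03 shift [-600.6    6.8 -659.9] yaw -2.449 gap 0.996 F [0.2 0.2 0.3] j [-1.4425  0.2074  1.5428  0.      1.3935 -0.1505]
```

>>> move_arm([
  {"x": -40, "y": 0, "z": -44, "yaw": -0.16},
  {"x": -80, "y": 0, "z": -88, "yaw": -0.32},
  {"x": -120, "y": 0, "z": -132, "yaw": -0.48},
  {"x": -160, "y": 0, "z": -176, "yaw": -0.64},
  {"x": -200, "y": 0, "z": -220, "yaw": -0.8},
  {"x": -240, "y": 0, "z": -264, "yaw": -0.96},
  {"x": -280, "y": 0, "z": -308, "yaw": -1.12},
  {"x": -320, "y": 0, "z": -352, "yaw": -1.28},
  {"x": -360, "y": 0, "z": -396, "yaw": -1.44},
  {"x": -400, "y": 0, "z": -440, "yaw": -1.6},
  {"x": -440, "y": 0, "z": -484, "yaw": -1.76},
  {"x": -480, "y": 0, "z": -528, "yaw": -1.92},
])

```text
validation failed for argument at $.se...
```

```bash
python3 go.py .554 .2476 .225 66.3
```

```text
t 0.1 pos [ 0.1582 -0.5521  0.2302] ang -74.03 shift [-600.6    6.8 -659.9] yaw -2.449 gap 0.996 F [0.2 0.2 0.3] j [-1.4425  0.2074  1.5428  0.      1.3935 -0.1505]
```

>>> move_arm([
  {"x": -40, "y": 0, "z": -44, "yaw": -0.16, "claw": 1},
  {"x": -80, "y": 0, "z": -88, "yaw": -0.32, "claw": 1},
  {"x": -120, "y": 0, "z": -132, "yaw": -0.48, "claw": 1},
  {"x": -160, "y": 0, "z": -176, "yaw": -0.64, "claw": 1},
  {"x": -200, "y": 0, "z": -220, "yaw": -0.8, "claw": 1},
  {"x": -240, "y": 0, "z": -264, "yaw": -0.96, "claw": 1},
  {"x": -280, "y": 0, "z": -308, "yaw": -1.12, "claw": 1},
  {"x": -320, "y": 0, "z": -352, "yaw": -1.28, "claw": 1},
  {"x": -360, "y": 0, "z": -396, "yaw": -1.44, "claw": 1},
  {"x": -400, "y": 0, "z": -440, "yaw": -1.6, "claw": 1},
  {"x": -440, "y": 0, "z": -484, "yaw": -1.76, "claw": 1},
  {"x": -480, "y": 0, "z": -528, "yaw": -1.92, "claw": 1},
])

```text
time_s: 1.6
position: [0.4747, 0.0889, 0.231]
tool_rot: [[0.592, -0.0, 0.806], [-0.806, -0.0, 0.592], [0.0, -1.0, -0.0]]
ft_force: [1.2, -0.6, 0.1]
finger_gap: 0.998
```

```bash
python3 go.py .554 .2476 .225 66.3
```

```text
t 1.6 pos [0.4747 0.0889 0.231 ] ang 36.31 shift [-80.9   6.  157.9] yaw -0.523 gap 0.998 F [ 1.2 -0.6  0.1] j [ 0.0059  0.0087  1.7603 -0.0004  1.3726 -0.6278]
```

>>> move_arm([
  {"x": -27, "y": 2, "z": 50, "yaw": -0.17, "claw": 1},
  {"x": -54, "y": 4, "z": 104, "yaw": -0.35, "claw": 1},
  {"x": -81, "y": 6, "z": 158, "yaw": -0.523, "claw": 1},
  {"x": -81, "y": 6, "z": 158, "yaw": -0.523, "claw": 1},
  {"x": -81, "y": 6, "z": 158, "yaw": -0.523, "claw": 1},
])

```text
time_s: 2.22
position: [0.5539, 0.2449, 0.2243]
tool_rot: [[0.913, -0.002, 0.408], [-0.408, -0.001, 0.913], [-0.001, -1.0, -0.002]]
ft_force: [0.1, -0.8, 0.1]
finger_gap: 1.003
```

```bash
python3 go.py .554 .2476 .087 66.3
python3 - <<'E'
from h import *
for n in OFF:
    im=get_image(n)[:,:,::-1]; x0,y0=OFF[n];h,w=(125,190) if n=="top" else(140,170)
    cv2.imwrite(f"pics/a_{n}.png",cv2.resize(im[y0:y0+h,x0:x0+w],None,fx=4,fy=4,interpolation=cv2.INTER_CUBIC))
E
```

```text
t 2.23 pos [0.5539 0.2449 0.2243] ang 65.93 shift [ -0.8 137.3   2.7] yaw -0.006 gap 1.003 F [ 0.1 -0.8  0.1] j [ 0.2738  0.2778  1.4687 -0.0005  1.3974 -0.8768]
```

View pics/a_side.png

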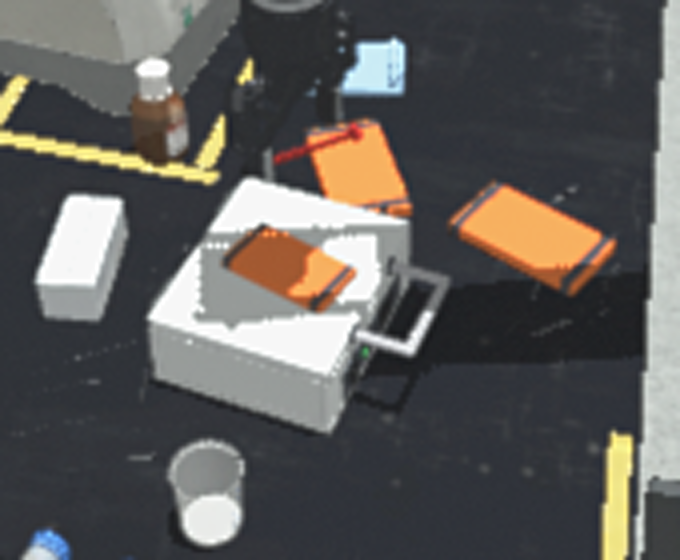

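View pics/a_top.png

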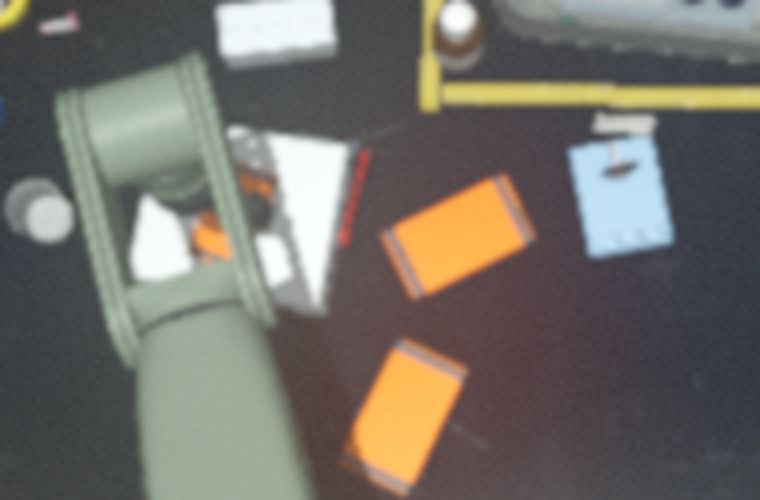

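>>> move_arm([
  {"x": -1, "y": 40, "z": 2, "yaw": 0, "claw": 1},
  {"x": -1, "y": 80, "z": 2, "yaw": 0, "claw": 1},
  {"x": -1, "y": 110, "z": 2, "yaw": 0, "claw": 1},
  {"x": -1, "y": 125, "z": 2, "yaw": 0, "claw": 1},
  {"x": -1, "y": 135, "z": 2, "yaw": 0, "claw": 1},
  {"x": -1, "y": 141, "z": 2, "yaw": 0, "claw": 1},
  {"x": -1, "y": 141, "z": 2, "yaw": 0, "claw": 1},
])

```text
time_s: 3.2
position: [0.5549, 0.2476, 0.0848]
tool_rot: [[0.913, 0.001, 0.408], [-0.408, 0.0, 0.913], [0.001, -1.0, 0.001]]
ft_force: [-0.4, -0.7, -0.6]
finger_gap: 1.0
```

```bash
python3 go.py .554 .2476 .083 66.3
python3 - <<'E'
from h import *
for n in ["side"]:
    im=get_image(n)[:,:,::-1]; x0,y0=OFF[n];h,w=(125,190) if n=="top" else(140,170)
    cv2.imwrite(f"pics/b_{n}.png",cv2.resize(im[y0:y0+h,x0:x0+w],None,fx=4,fy=4,interpolation=cv2.INTER_CUBIC))
E
```

```text
t 3.2 pos [0.5549 0.2476 0.0848] ang 65.94 shift [-0.9  1.8 -0.3] yaw -0.006 gap 1.0 F [-0.4 -0.7 -0.6] j [ 0.2773  0.4261  1.5806  0.      1.1341 -0.8736]
```

View pics/b_side.png

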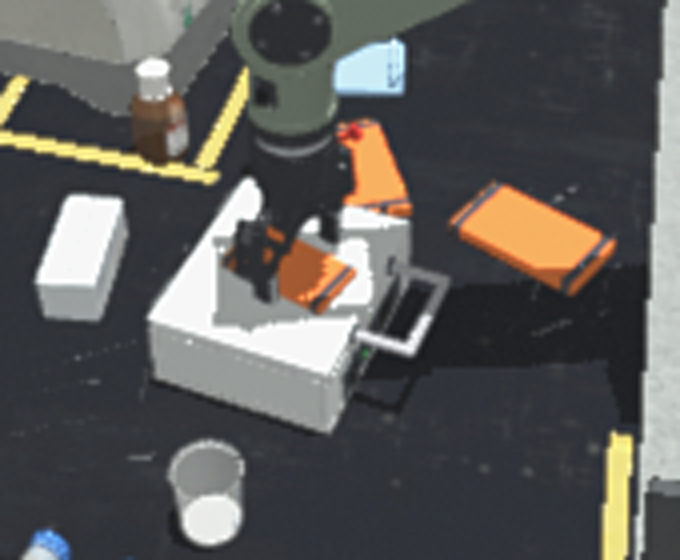

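>>> move_arm([
  {"x": 0, "y": 1, "z": 0, "yaw": 0, "claw": 0.8},
  {"x": 0, "y": 1, "z": 0, "yaw": 0, "claw": 0.7},
  {"x": 0, "y": 1, "z": 0, "yaw": 0, "claw": 0.6},
  {"x": 0, "y": 1, "z": 0, "yaw": 0, "claw": 0.5},
  {"x": 0, "y": 1, "z": 0, "yaw": 0, "claw": 0.5},
  {"x": 0, "y": 1, "z": 0, "yaw": 0, "claw": 0.5},
], grip_force=30)

```text
time_s: 4.0
position: [0.5548, 0.2475, 0.084]
tool_rot: [[0.913, 0.001, 0.407], [-0.407, 0.0, 0.913], [0.001, -1.0, 0.0]]
ft_force: [-1.5, -1.1, 5.1]
finger_gap: 0.691
```

>>> move_arm([
  {"x": 0, "y": -10, "z": 0, "yaw": 0, "claw": 0.5},
  {"x": 0, "y": -40, "z": 0, "yaw": 0, "claw": 0.5},
  {"x": 0, "y": -80, "z": 0, "yaw": 0, "claw": 0.5},
  {"x": 0, "y": -120, "z": 0, "yaw": 0, "claw": 0.5},
  {"x": 0, "y": -150, "z": 0, "yaw": 0, "claw": 0.5},
  {"x": 0, "y": -150, "z": 0, "yaw": 0, "claw": 0.5},
])

```text
time_s: 4.75
position: [0.5566, 0.2483, 0.2367]
tool_rot: [[0.913, 0.007, 0.407], [-0.407, 0.002, 0.913], [0.005, -1.0, 0.005]]
ft_force: [0.1, -0.1, -0.8]
finger_gap: 0.688
```

```bash
python3 go.py .5805 -.1726 .234 99
python3 - <<'E'
from h import *
for n in OFF:
    im=get_image(n)[:,:,::-1]; x0,y0=OFF[n];h,w=(125,190) if n=="top" else(140,170)
    cv2.imwrite(f"pics/c_{n}.png",cv2.resize(im[y0:y0+h,x0:x0+w],None,fx=4,fy=4,interpolation=cv2.INTER_CUBIC))
E
```

```text
t 4.75 pos [0.5566 0.2483 0.2367] ang 65.95 shift [ 193.3    1.9 -374.6] yaw -0.577 gap 0.688 F [ 0.1 -0.1 -0.8] j [ 0.2775  0.2699  1.4526  0.0002  1.4117 -0.8736]
```

View pics/c_side.png

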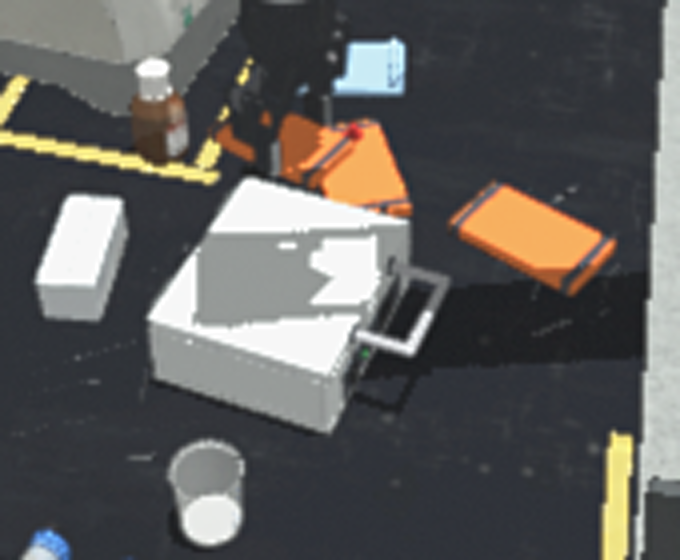

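View pics/c_top.png

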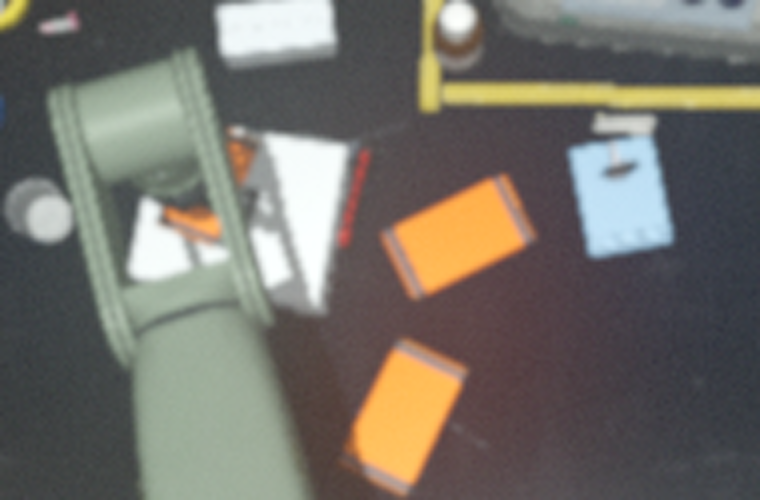

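```bash
python3 go.py .5859 -.1718 .236 99.1
```

```text
t 4.85 pos [0.554  0.2474 0.2322] ang 65.95 shift [ 200.    -3.8 -369.8] yaw -0.579 gap 0.691 F [ 0.5  0.5 -1.5] j [ 0.2774  0.2733  1.4578  0.0002  1.4118 -0.8736]
```

>>> move_arm([
  {"x": 20, "y": -4, "z": -37, "yaw": -0.06, "claw": 0.5},
  {"x": 43, "y": -4, "z": -80, "yaw": -0.13, "claw": 0.5},
  {"x": 70, "y": -4, "z": -130, "yaw": -0.2, "claw": 0.5},
  {"x": 97, "y": -4, "z": -180, "yaw": -0.28, "claw": 0.5},
  {"x": 124, "y": -4, "z": -230, "yaw": -0.36, "claw": 0.5},
  {"x": 151, "y": -4, "z": -280, "yaw": -0.44, "claw": 0.5},
  {"x": 176, "y": -4, "z": -325, "yaw": -0.52, "claw": 0.5},
  {"x": 192, "y": -4, "z": -355, "yaw": -0.56, "claw": 0.5},
  {"x": 200, "y": -4, "z": -370, "yaw": -0.579, "claw": 0.5},
  {"x": 200, "y": -4, "z": -370, "yaw": -0.579, "claw": 0.5},
  {"x": 200, "y": -4, "z": -370, "yaw": -0.579, "claw": 0.5},
])

```text
time_s: 6.22
position: [0.5856, -0.1707, 0.2355]
tool_rot: [[0.987, -0.003, -0.159], [0.159, 0.002, 0.987], [-0.002, -1.0, 0.002]]
ft_force: [-0.0, -0.9, -0.7]
finger_gap: 0.691
```

```bash
python3 go.py .5859 -.1718 .236 99.1
python3 - <<'E'
from h import *
for n,(x0,y0,h,w) in {"top":(240,130,100,130),"side":(190,110,100,130)}.items():
    im=get_image(n)[:,:,::-1]; cv2.imwrite(f"pics/d_{n}F.png",im)
    cv2.imwrite(f"pics/d_{n}.png",cv2.resize(im[y0:y0+h,x0:x0+w],None,fx=6,fy=6,interpolation=cv2.INTER_CUBIC))
E
```

```text
t 6.22 pos [ 0.5856 -0.1707  0.2355] ang 99.13 shift [ 0.1 -0.5 -1.1] yaw 0.001 gap 0.691 F [-0.  -0.9 -0.7] j [-0.4258  0.2789  1.4438  0.0006  1.4222 -2.156 ]
```

View pics/d_side.png

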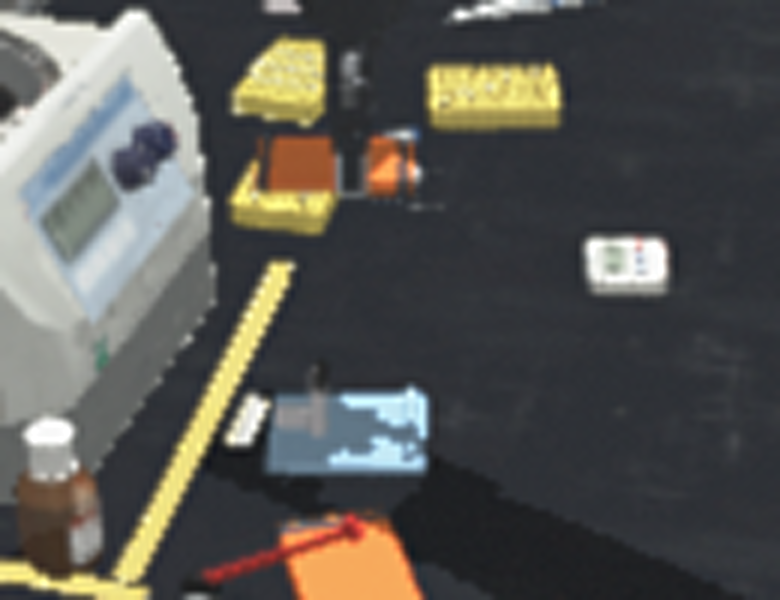

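View pics/d_top.png

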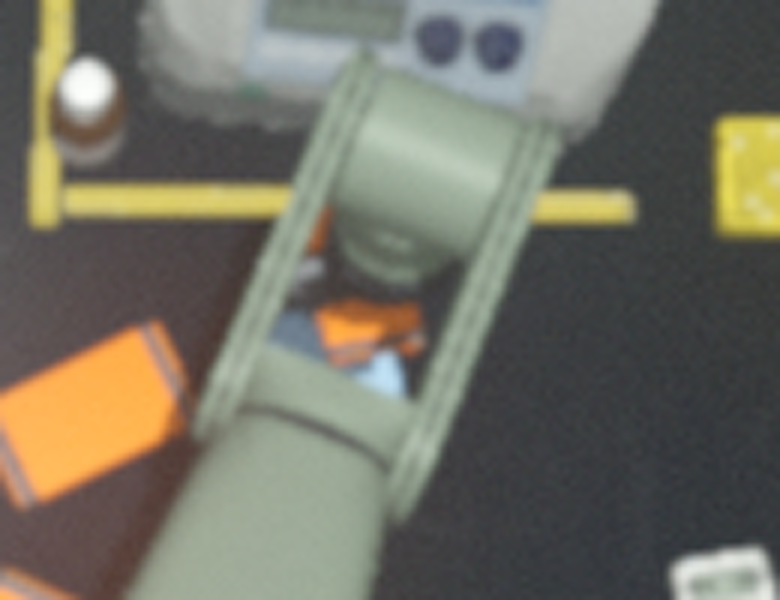

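>>> move_arm([
  {"x": 1, "y": 30, "z": -1, "yaw": 0, "claw": 0.5},
  {"x": 1, "y": 70, "z": -1, "yaw": 0, "claw": 0.5},
  {"x": 1, "y": 110, "z": -1, "yaw": 0, "claw": 0.5},
  {"x": 1, "y": 140, "z": -1, "yaw": 0, "claw": 0.5},
  {"x": 1, "y": 155, "z": -1, "yaw": 0, "claw": 0.5},
  {"x": 1, "y": 160, "z": -1, "yaw": 0, "claw": 0.5},
  {"x": 1, "y": 160, "z": -1, "yaw": 0, "claw": 0.5},
], grip_force=25)

```text
time_s: 7.2
position: [0.5883, -0.1728, 0.0782]
tool_rot: [[0.987, 0.002, -0.159], [0.159, -0.001, 0.987], [0.001, -1.0, -0.001]]
ft_force: [-0.6, -0.2, -0.4]
finger_gap: 0.694
```

```bash
python3 go.py .5868 -.1717 .0405 99.1
python3 - <<'E'
from h import *
for n,(x0,y0,h,w) in {"top":(240,130,100,130),"side":(190,130,100,130)}.items():
    im=get_image(n)[:,:,::-1]; cv2.imwrite(f"pics/e_{n}F.png",im)
    cv2.imwrite(f"pics/e_{n}.png",cv2.resize(im[y0:y0+h,x0:x0+w],None,fx=6,fy=6,interpolation=cv2.INTER_CUBIC))
E
```

```text
t 7.2 pos [ 0.5883 -0.1728  0.0782] ang 99.14 shift [-1.4 37.7  1.3] yaw 0.001 gap 0.694 F [-0.6 -0.2 -0.4] j [-0.4267  0.4444  1.5697  0.      1.1259 -2.1571]
```

View pics/e_side.png

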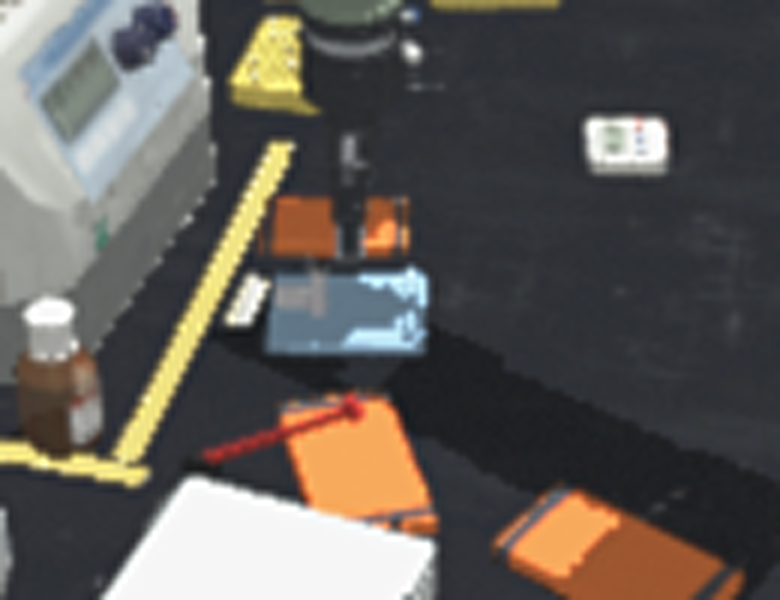

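View pics/e_top.png

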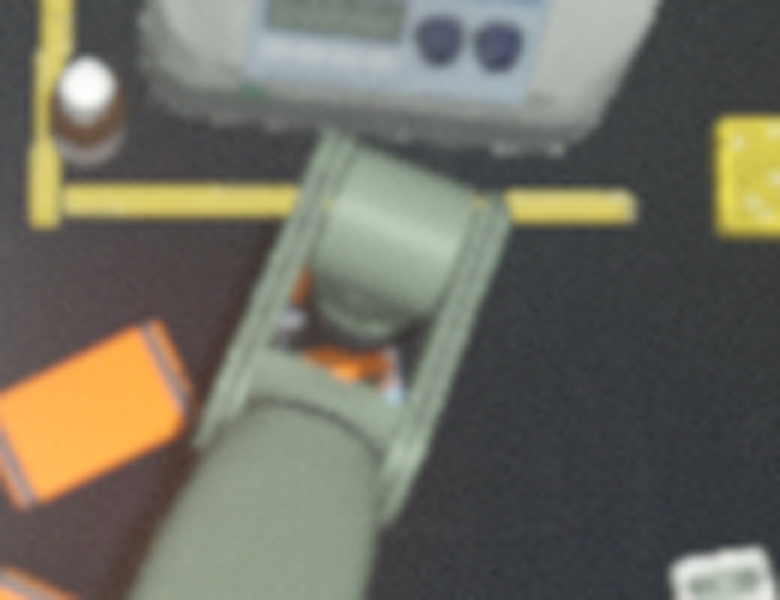

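Run:
```python
from h import *
for ug in(4,8,12):
    q=[.5883+ug/1000*.987,-.1728+ug/1000*.159,.158]
    P=np.array([[x,.03,z] for x in(.055,-.055) for z in(.0812,.0932)])
    print(ug,((proj("side",T(q,P))-[190,130]+.5)*6-.5).round(0).tolist())
R=[.5938,-.1705,.1583]
for n in("side",):
  P=[[.02,.019,.0615],[.02,-.019,.0615],[.02,0,.012],[-.06,.045,.012],[.06,.045,.012]]
  print(((proj(n,T(R,P))-[190,130]+.5)*6-.5).round(0).tolist())
```

```text
4 [[271.0, 253.0], [271.0, 240.0], [419.0, 256.0], [419.0, 242.0]]
8 [[266.0, 253.0], [265.0, 240.0], [414.0, 256.0], [414.0, 242.0]]
12 [[261.0, 253.0], [260.0, 240.0], [408.0, 256.0], [409.0, 242.0]]
[[317.0, 268.0], [320.0, 239.0], [320.0, 305.0], [422.0, 343.0], [264.0, 340.0]]
```

>>> move_arm([
  {"x": -2, "y": 8, "z": 1, "yaw": 0, "claw": 0.5},
  {"x": -2, "y": 13, "z": 1, "yaw": 0, "claw": 0.5},
  {"x": -2, "y": 17, "z": 1, "yaw": 0, "claw": 0.5},
  {"x": -2, "y": 20, "z": 1, "yaw": 0, "claw": 0.5},
  {"x": -2, "y": 20, "z": 1, "yaw": 0, "claw": 0.5},
], grip_force=20)

```text
time_s: 7.92
position: [0.5846, -0.1722, 0.0591]
tool_rot: [[0.987, -0.002, -0.159], [0.159, 0.0, 0.987], [-0.002, -1.0, 0.0]]
ft_force: [-7.9, 2.3, 10.8]
finger_gap: 0.692
```

```bash
python3 go.py .5868 -.1717 .039 99.1
python3 - <<'E'
from h import *
for n,(x0,y0,h,w) in {"side":(190,130,100,130)}.items():
    im=get_image(n)[:,:,::-1]; 
    cv2.imwrite(f"pics/f_{n}.png",cv2.resize(im[y0:y0+h,x0:x0+w],None,fx=6,fy=6,interpolation=cv2.INTER_CUBIC))
E
```

```text
t 7.92 pos [ 0.5846 -0.1722  0.0591] ang 99.13 shift [ 2.3 20.1  0.1] yaw 0.001 gap 0.692 F [-7.9  2.3 10.8] j [-0.4279  0.4656  1.5853 -0.001   1.0927 -2.1577]
```

View pics/f_side.png

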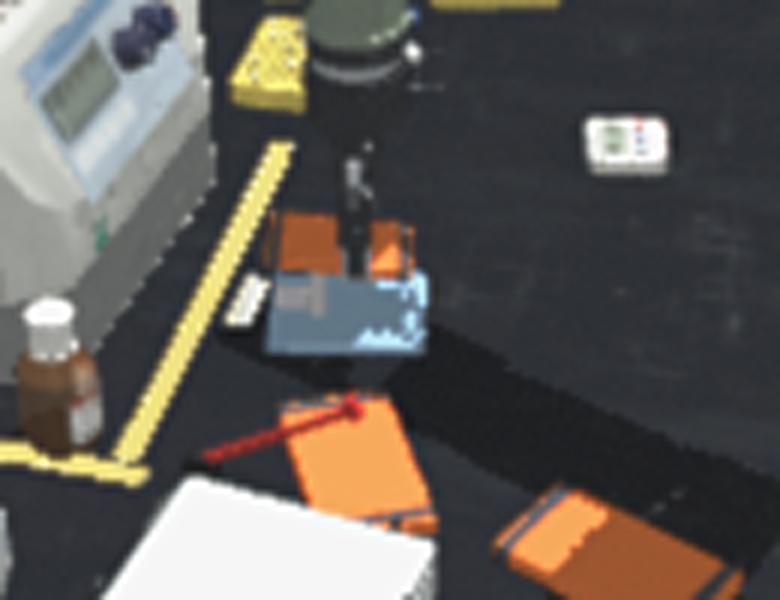

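>>> move_arm([
  {"x": 1, "y": 4, "z": 0, "yaw": 0, "claw": 0.5},
  {"x": 2, "y": 7, "z": 0, "yaw": 0, "claw": 0.5},
  {"x": 2, "y": 10, "z": 0, "yaw": 0, "claw": 0.5},
  {"x": 2, "y": 10, "z": 0, "yaw": 0, "claw": 0.5},
])

```text
time_s: 8.48
position: [0.5857, -0.172, 0.0492]
tool_rot: [[0.987, -0.004, -0.159], [0.159, 0.0, 0.987], [-0.004, -1.0, 0.001]]
ft_force: [-9.6, 1.3, 14.4]
finger_gap: 0.689
```

```bash
python3 go.py .5868 -.1717 .039 99.1
python3 - <<'E'
from h import *
for n,(x0,y0,h,w) in {"side":(190,130,100,130)}.items():
    im=get_image(n)[:,:,::-1]; 
    cv2.imwrite(f"pics/g_{n}.png",cv2.resize(im[y0:y0+h,x0:x0+w],None,fx=6,fy=6,interpolation=cv2.INTER_CUBIC))
E
```

```text
t 8.47 pos [ 0.5857 -0.172   0.0492] ang 99.14 shift [ 1.2 10.2  0.1] yaw 0.001 gap 0.689 F [-9.6  1.3 14.4] j [-0.4264  0.4822  1.5848 -0.0018  1.0783 -2.1559]
```

View pics/g_side.png

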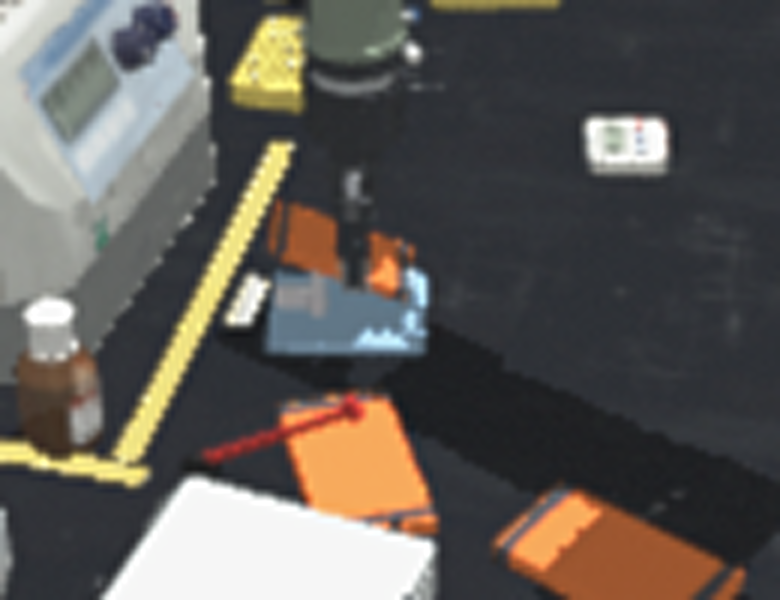

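>>> move_arm([
  {"x": 0, "y": 3, "z": 0, "yaw": 0, "claw": 0.5},
  {"x": 0, "y": 6, "z": 0, "yaw": 0, "claw": 0.5},
  {"x": 0, "y": 8, "z": 0, "yaw": 0, "claw": 0.5},
  {"x": 0, "y": 8, "z": 0, "yaw": 0, "claw": 0.5},
])

```text
time_s: 9.02
position: [0.587, -0.1717, 0.0425]
tool_rot: [[0.987, -0.001, -0.159], [0.159, 0.0, 0.987], [-0.001, -1.0, 0.0]]
ft_force: [-10.5, 2.3, 17.8]
finger_gap: 0.693
```

```bash
python3 go.py .5868 -.1717 .039 99.1
python3 - <<'E'
from h import *
for n,(x0,y0,h,w) in {"side":(190,130,100,130)}.items():
    im=get_image(n)[:,:,::-1]; 
    cv2.imwrite(f"pics/i_{n}.png",cv2.resize(im[y0:y0+h,x0:x0+w],None,fx=6,fy=6,interpolation=cv2.INTER_CUBIC))
E
```

```text
t 9.03 pos [ 0.587  -0.1717  0.0425] ang 99.14 shift [-0.1  3.5  0.1] yaw 0.001 gap 0.693 F [-10.5   2.3  17.8] j [-0.4258  0.4924  1.5862 -0.0005  1.0642 -2.1559]
```

View pics/i_side.png

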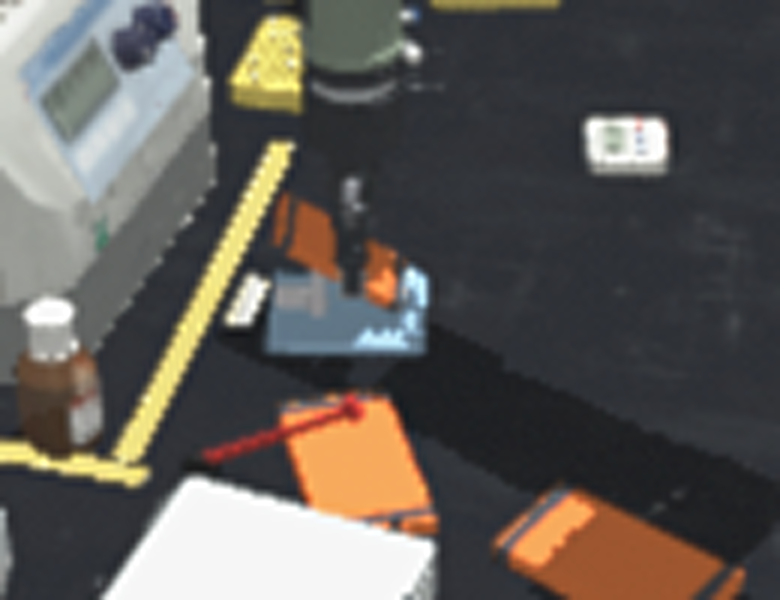

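>>> move_arm([
  {"x": 1, "y": 3, "z": 0, "yaw": 0, "claw": 0.5},
  {"x": 1, "y": 5, "z": 0, "yaw": 0, "claw": 0.5},
  {"x": 1, "y": 5, "z": 0, "yaw": 0, "claw": 0.5},
])

```text
time_s: 9.45
position: [0.5882, -0.1716, 0.0382]
tool_rot: [[0.987, -0.001, -0.159], [0.159, 0.0, 0.987], [-0.001, -1.0, 0.0]]
ft_force: [-11.5, 2.9, 21.5]
finger_gap: 0.689
```

```bash
python3 go.py .5868 -.1717 .039 99.1
python3 - <<'E'
from h import *
for n,(x0,y0,h,w) in {"side":(190,130,100,130)}.items():
    im=get_image(n)[:,:,::-1]; 
    cv2.imwrite(f"pics/j_{n}.png",cv2.resize(im[y0+25:y0+75,x0+30:x0+90],None,fx=12,fy=12,interpolation=cv2.INTER_CUBIC))
E
```

```text
t 9.45 pos [ 0.5882 -0.1716  0.0382] ang 99.15 shift [-1.4 -0.8  0.1] yaw 0.001 gap 0.689 F [-11.5   2.9  21.5] j [-0.4248  0.5003  1.5849 -0.0004  1.0573 -2.155 ]
```

View pics/j_side.png

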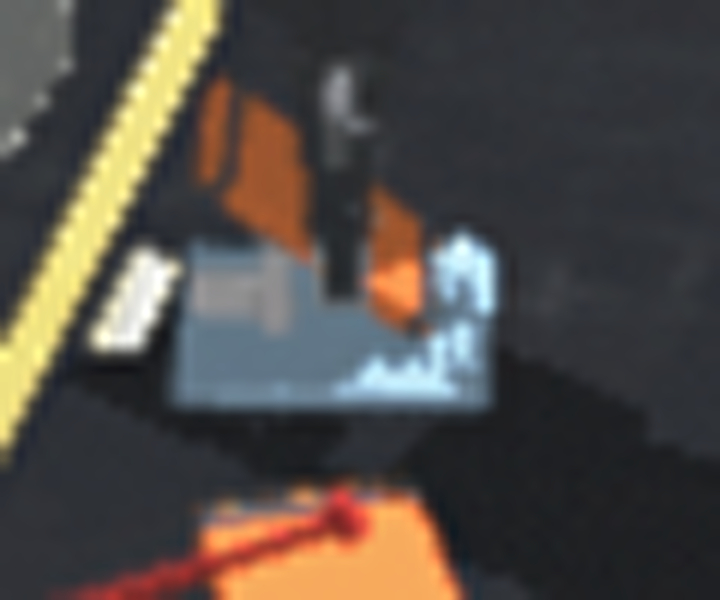

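```bash
cat > lean.py <<'E'
from h import *
R=[.5938,-.1705,.1583]
def lean(th,dx=0,dz=0,R=R):
    t=np.radians(th);xc=20-20.15*np.cos(t)-11*np.sin(t)+dx;zc=61.5-20.15*np.sin(t)+11*np.cos(t)+dz
    return T(R,np.array([[xc+u*np.cos(t)-w*np.sin(t),v,zc+u*np.sin(t)+w*np.cos(t)] for u in(55,-55) for w in(6,-6) for v in(30,-30)])/1000)
E
python3 - <<'E'
from lean import *
def px(n,P,o,s): return ((proj(n,P)-o+.5)*s-.5).round(0).tolist()
for th in(40,45):print(th,px("side",lean(th),[220,155],12))
print(px("side",T(R,[[-.045,.04,.012],[-.045,.04,.021],[-.045,-.04,.021],[-.06,.045,.012],[.06,.045,.012],[.06,-.045,.012]]),[220,155],12))
E
```

```text
40 [[229.0, 175.0], [238.0, 84.0], [208.0, 196.0], [218.0, 104.0], [455.0, 332.0], [458.0, 239.0], [435.0, 351.0], [438.0, 257.0]]
45 [[237.0, 173.0], [246.0, 82.0], [215.0, 191.0], [224.0, 100.0], [447.0, 344.0], [450.0, 251.0], [424.0, 361.0], [428.0, 268.0]]
[[445.0, 378.0], [446.0, 359.0], [450.0, 234.0], [485.0, 386.0], [168.0, 381.0], [184.0, 241.0]]
```

>>> move_arm([
  {"x": -2, "y": 1, "z": 0, "yaw": 0, "claw": 0.5},
  {"x": -4, "y": 2, "z": 0, "yaw": 0, "claw": 0.5},
  {"x": -4, "y": 4, "z": 0, "yaw": 0, "claw": 0.5},
  {"x": -4, "y": 4, "z": 0, "yaw": 0, "claw": 0.5},
])

```text
time_s: 10.0
position: [0.588, -0.1723, 0.0363]
tool_rot: [[0.987, 0.007, -0.159], [0.159, -0.001, 0.987], [0.007, -1.0, -0.002]]
ft_force: [-6.2, 5.5, 24.4]
finger_gap: 0.692
```

```bash
python3 go.py .5868 -.1717 .039 99.1
python3 - <<'E'
from h import *
for n,(x0,y0,h,w) in {"side":(190,130,100,130)}.items():
    im=get_image(n)[:,:,::-1]; 
    cv2.imwrite(f"pics/k_{n}.png",cv2.resize(im[y0+25:y0+75,x0+30:x0+90],None,fx=12,fy=12,interpolation=cv2.INTER_CUBIC))
E
```

```text
t 10.0 pos [ 0.588  -0.1723  0.0363] ang 99.14 shift [-1.1 -2.7  0.8] yaw 0.001 gap 0.692 F [-6.2  5.5 24.4] j [-0.4273  0.4987  1.5923  0.0024  1.0436 -2.1589]
```

View pics/k_side.png

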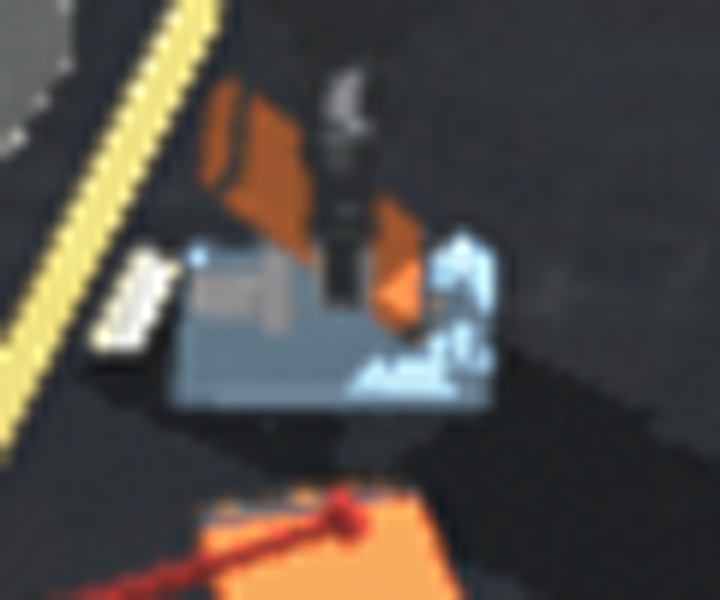

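>>> move_arm([
  {"x": 0, "y": -1, "z": 0, "yaw": 0, "claw": 0.72},
  {"x": 0, "y": -1, "z": 0, "yaw": 0, "claw": 0.8},
  {"x": 0, "y": -1, "z": 0, "yaw": 0, "claw": 0.9},
  {"x": 0, "y": -1, "z": 0, "yaw": 0, "claw": 1},
  {"x": 0, "y": -1, "z": 0, "yaw": 0, "claw": 1},
])

```text
time_s: 10.68
position: [0.5841, -0.1722, 0.0308]
tool_rot: [[0.987, -0.001, -0.158], [0.158, 0.0, 0.987], [-0.001, -1.0, 0.0]]
ft_force: [0.2, 0.1, -0.4]
finger_gap: 1.003
```

```bash
python3 go.py .5868 -.1717 .039 99.1
python3 - <<'E'
from h import *
for n,(x0,y0,h,w) in {"side":(190,130,100,130)}.items():
    im=get_image(n)[:,:,::-1]; 
    cv2.imwrite(f"pics/l_{n}.png",cv2.resize(im[y0+25:y0+75,x0+30:x0+90],None,fx=12,fy=12,interpolation=cv2.INTER_CUBIC))
E
```

```text
t 10.68 pos [ 0.5841 -0.1722  0.0308] ang 99.11 shift [ 2.7 -8.2  0.1] yaw 0.0 gap 1.003 F [ 0.2  0.1 -0.4] j [-0.4287  0.5046  1.5973  0.      1.0405 -2.1585]
```

View pics/l_side.png

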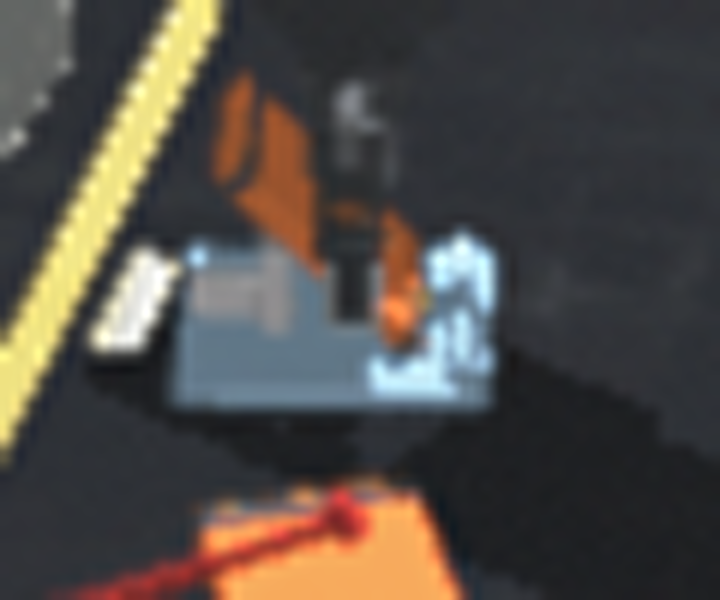

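>>> move_arm([
  {"x": 0, "y": -10, "z": 0, "yaw": 0, "claw": 1},
  {"x": 0, "y": -30, "z": 0, "yaw": 0, "claw": 1},
  {"x": 0, "y": -70, "z": 0, "yaw": 0, "claw": 1},
  {"x": 0, "y": -115, "z": 0, "yaw": 0, "claw": 1},
  {"x": -20, "y": -165, "z": 40, "yaw": 0.1, "claw": 1},
  {"x": -50, "y": -205, "z": 90, "yaw": 0.25, "claw": 1},
  {"x": -80, "y": -205, "z": 140, "yaw": 0.4, "claw": 1},
  {"x": -105, "y": -205, "z": 190, "yaw": 0.55, "claw": 1},
  {"x": -130, "y": -205, "z": 240, "yaw": 0.7, "claw": 1},
])

```text
time_s: 11.85
position: [0.4171, 0.0456, 0.2384]
tool_rot: [[0.855, 0.004, 0.519], [-0.519, 0.0, 0.855], [0.003, -1.0, 0.002]]
ft_force: [0.1, 1.4, -0.0]
finger_gap: 1.003
```

```bash
python3 go.py .43 .2656 .2 -10.6
python3 - <<'E'
from h import *
ims={}
for n,(x0,y0,h,w) in {"side":(220,155,50,60),"top":(270,160,50,60)}.items():
    im=get_image(n)[:,:,::-1]; cv2.imwrite(f"pics/m_{n}F.png",im)
    cv2.imwrite(f"pics/m_{n}.png",cv2.resize(im[y0:y0+h,x0:x0+w],None,fx=12,fy=12,interpolation=cv2.INTER_CUBIC))
from lean import *
print(((proj("top",lean(45))-[270,160]+.5)*12-.5).round(0).tolist())
E
```

```text
t 11.85 pos [0.4171 0.0456 0.2384] ang 58.71 shift [-103.4   38.5  194.7] yaw 1.21 gap 1.003 F [ 0.1  1.4 -0. ] j [-0.0985 -0.1472  1.8903  0.0005  1.3945 -1.1233]
[[222.0, 227.0], [391.0, 196.0], [216.0, 209.0], [384.0, 178.0], [249.0, 481.0], [412.0, 451.0], [243.0, 462.0], [405.0, 432.0]]
```

View pics/m_side.png

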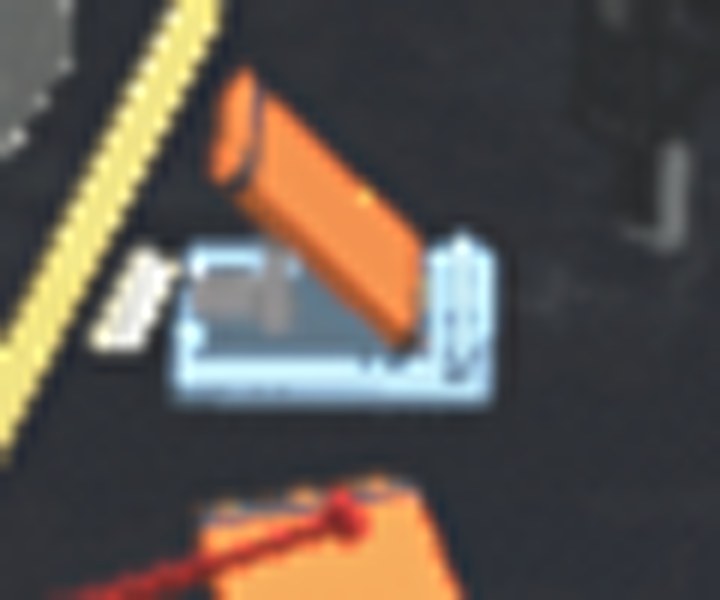

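View pics/m_top.png

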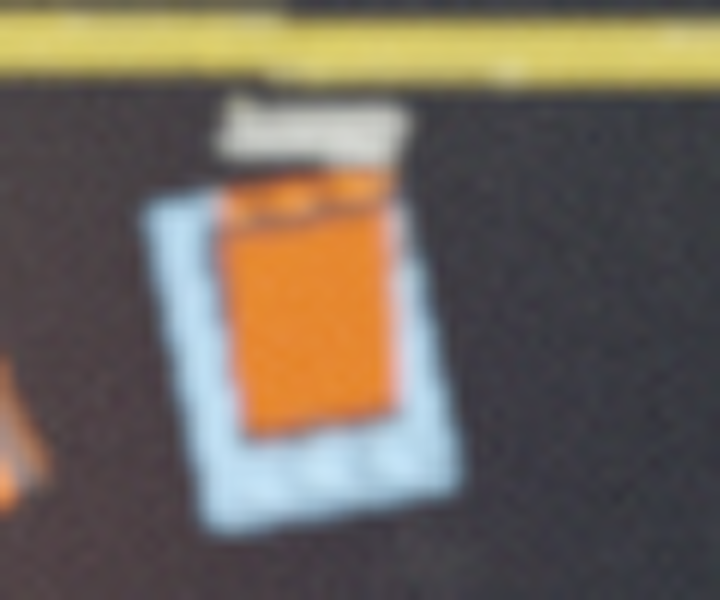

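Run:
```python
from lean import *
for n,(x0,y0,h,w,s) in {"side":(230,158,36,36,16),"top":(278,168,40,36,14)}.items():
    im=cv2.imread(f"pics/m_{n}F.png")[y0:y0+h,x0:x0+w]
    im=np.clip(im.astype(float)*1.3+20,0,255).astype(np.uint8)
    big=cv2.resize(im,None,fx=s,fy=s,interpolation=cv2.INTER_NEAREST)
    o=big.copy()
    def pl(P,c):
        p=((proj(n,P)-[x0,y0]+.5)*s-.5).round().astype(int); cv2.polylines(o,[p],False,c,1)
    L=lean(45); pl(L[[0,1,5,4,0]],(255,0,255)); pl(L[[4,6,2,0]],(255,255,0))
    pl(T(R,[[-.06,.045,.012],[.06,.045,.012],[.06,-.045,.012],[-.06,-.045,.012],[-.06,.045,.012]]),(0,0,255))
    pl(T(R,[[-.045,.04,.012],[-.045,.04,.021],[-.045,-.04,.021],[-.045,-.04,.012]]),(0,255,0))
    cv2.imwrite(f"pics/n_{n}.png",np.hstack([big,o])[:600,:1200] if 0 else o)
```

```text
(no output)
```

View pics/n_side.png

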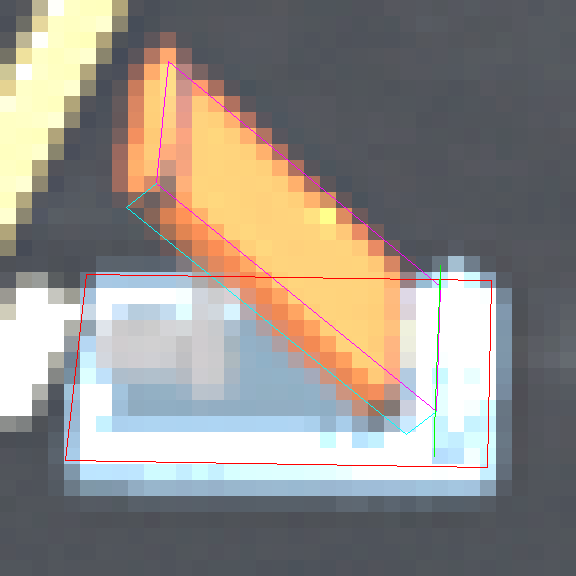

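View pics/n_top.png

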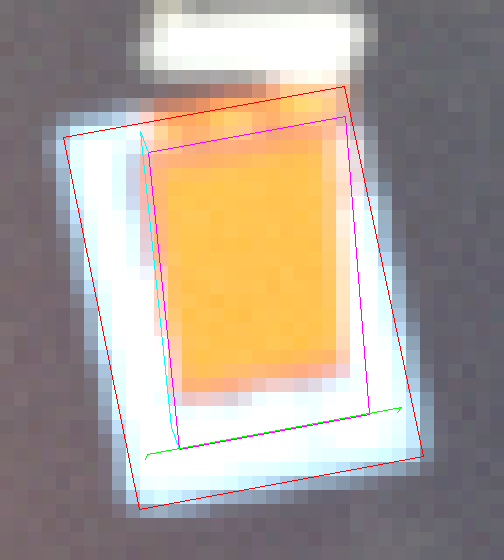

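Run:
```python
from lean import *
def pan(e,y=0,R=R,z0=12):
    x0=-36.65+e; dx,dz=20-x0,61.5-z0
    t=np.arctan2(dz,dx)+np.arcsin(5/np.hypot(dx,dz))
    c,s=np.cos(t),np.sin(t); 
    return np.degrees(t),T(R,np.array([[x0+u*c-w*s,y+v,z0+u*s+w*c] for u in(110,0) for w in(12,0) for v in(30,-30)])/1000)
for e in(0,4,8,12):
    t,P=pan(e); 
    for n,o,s in(("side",[230,158],16),("top",[278,168],14)):
        p=((proj(n,P)-o+.5)*s-.5).round(0).astype(int).tolist(); print(e,round(t,1),n,"upnear",p[0],"upfar",p[1],"rearlow near",p[2],"frontup near",p[4],"far",p[5],"frontlow near",p[6])
```

```text
0 45.0 side upnear [156, 182] upfar [168, 61] rearlow near [126, 207] frontup near [435, 410] far [440, 286] frontlow near [406, 434]
0 45.0 top upnear [148, 152] upfar [344, 116] rearlow near [140, 131] frontup near [179, 449] far [369, 414] frontlow near [171, 427]
4 47.2 side upnear [153, 175] upfar [166, 53] rearlow near [123, 198] frontup near [423, 411] far [427, 287] frontlow near [392, 433]
4 47.2 top upnear [148, 148] upfar [345, 112] rearlow near [140, 126] frontup near [176, 438] far [366, 402] frontlow near [169, 415]
8 49.6 side upnear [153, 166] upfar [165, 45] rearlow near [120, 189] frontup near [410, 412] far [415, 288] frontlow near [378, 433]
8 49.6 top upnear [148, 146] upfar [346, 110] rearlow near [140, 122] frontup near [174, 426] far [364, 391] frontlow near [166, 402]
12 52.3 side upnear [153, 158] upfar [166, 37] rearlow near [120, 180] frontup near [397, 413] far [402, 289] frontlow near [364, 433]
12 52.3 top upnear [149, 145] upfar [347, 108] rearlow near [141, 119] frontup near [171, 415] far [361, 380] frontlow near [163, 390]
```

```bash
python3 go.py .5841 -.1722 .16 99.1
```

```text
t 11.95 pos [0.4151 0.0475 0.2376] ang 59.22 shift [ 257.6   77.5 -102.4] yaw -0.696 gap 1.001 F [-0.1 -0.6  0.2] j [-0.0949 -0.1487  1.8932  0.0015  1.396  -1.1288]
```

>>> move_arm([
  {"x": 50, "y": 0, "z": -20, "yaw": -0.14, "claw": 1},
  {"x": 100, "y": 0, "z": -40, "yaw": -0.28, "claw": 1},
  {"x": 150, "y": 0, "z": -60, "yaw": -0.42, "claw": 1},
  {"x": 200, "y": 10, "z": -80, "yaw": -0.56, "claw": 1},
  {"x": 240, "y": 30, "z": -95, "yaw": -0.696, "claw": 1},
  {"x": 257, "y": 60, "z": -102, "yaw": -0.696, "claw": 1},
  {"x": 257, "y": 77, "z": -102, "yaw": -0.696, "claw": 1},
  {"x": 257, "y": 77, "z": -102, "yaw": -0.696, "claw": 1},
])

```text
time_s: 12.95
position: [0.5844, -0.1748, 0.158]
tool_rot: [[0.988, -0.003, -0.155], [0.155, 0.002, 0.988], [-0.003, -1.0, 0.002]]
ft_force: [-0.1, -0.1, 0.4]
finger_gap: 1.0
```

```bash
python3 go.py .5841 -.1722 .034 99.1
```

```text
t 12.95 pos [ 0.5844 -0.1748  0.158 ] ang 98.91 shift [  0.5 124.1   2.4] yaw -0.003 gap 1.0 F [-0.1 -0.1  0.4] j [-0.4326  0.3476  1.5208  0.0002  1.2769 -2.1589]
```

>>> move_arm([
  {"x": 0, "y": 40, "z": 2.5, "yaw": -0.003, "claw": 1},
  {"x": 0, "y": 80, "z": 2.5, "yaw": -0.003, "claw": 1},
  {"x": 0, "y": 105, "z": 2.5, "yaw": -0.003, "claw": 1},
  {"x": 0, "y": 120, "z": 2.5, "yaw": -0.003, "claw": 1},
  {"x": 0, "y": 124, "z": 2.5, "yaw": -0.003, "claw": 1},
  {"x": 0, "y": 124, "z": 2.5, "yaw": -0.003, "claw": 0.85},
  {"x": 0, "y": 124, "z": 2.5, "yaw": -0.003, "claw": 0.75},
  {"x": 0, "y": 124, "z": 2.5, "yaw": -0.003, "claw": 0.65},
  {"x": 0, "y": 124, "z": 2.5, "yaw": -0.003, "claw": 0.6},
  {"x": 0, "y": 124, "z": 2.5, "yaw": -0.003, "claw": 0.6},
], grip_force=20)

```text
time_s: 14.2
position: [0.5864, -0.1736, 0.0367]
tool_rot: [[0.987, 0.002, -0.158], [0.158, -0.001, 0.987], [0.002, -1.0, -0.001]]
ft_force: [-0.4, -0.3, 6.2]
finger_gap: 0.698
```

>>> move_arm([
  {"x": -2, "y": 1, "z": 0, "yaw": 0, "claw": 0.6},
  {"x": -4, "y": 2, "z": 0, "yaw": 0, "claw": 0.6},
  {"x": -6, "y": 3, "z": 0, "yaw": 0, "claw": 0.6},
  {"x": -7, "y": 3, "z": 0, "yaw": 0, "claw": 0.6},
  {"x": -7, "y": 3, "z": 0, "yaw": 0, "claw": 0.6},
])

```text
time_s: 14.82
position: [0.5846, -0.1747, 0.0368]
tool_rot: [[0.988, 0.013, -0.157], [0.157, -0.002, 0.988], [0.013, -1.0, -0.004]]
ft_force: [6.1, 3.8, 10.7]
finger_gap: 0.696
```

```bash
python3 go.py .5841 -.1722 .034 99.1;  python3 - <<'E'
from h import *
im=get_image("side")[:,:,::-1]; cv2.imwrite("pics/p_side.png",cv2.resize(im[158:194,230:266],None,fx=16,fy=16,interpolation=cv2.INTER_NEAREST))
E
```

```text
t 14.82 pos [ 0.5846 -0.1747  0.0368] ang 99.01 shift [-0.2  2.8  2.5] yaw -0.002 gap 0.696 F [ 6.1  3.8 10.7] j [-0.4341  0.4903  1.6042  0.0046  1.0343 -2.1645]
```

View pics/p_side.png

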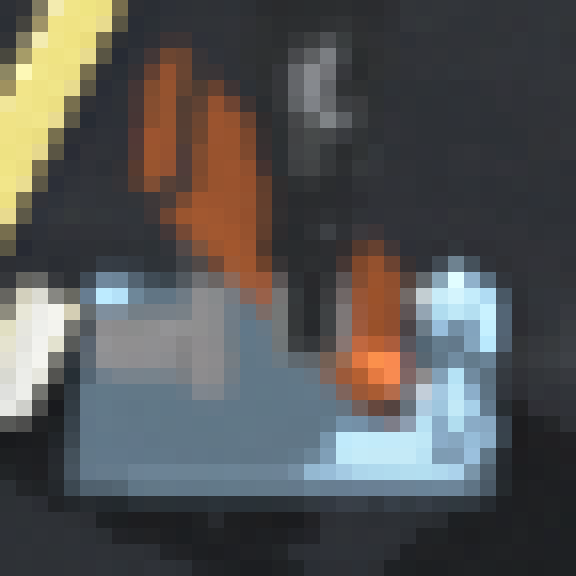

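>>> move_arm([
  {"x": 0, "y": -1, "z": 0, "yaw": 0, "claw": 0.72},
  {"x": 0, "y": -1, "z": 0, "yaw": 0, "claw": 0.8},
  {"x": 0, "y": -1, "z": 0, "yaw": 0, "claw": 0.9},
  {"x": 0, "y": -1, "z": 0, "yaw": 0, "claw": 1},
  {"x": 0, "y": -1, "z": 0, "yaw": 0, "claw": 1},
])

```text
time_s: 15.5
position: [0.5782, -0.1742, 0.0329]
tool_rot: [[0.988, -0.001, -0.157], [0.157, 0.0, 0.988], [-0.001, -1.0, 0.0]]
ft_force: [-0.2, 0.8, 0.1]
finger_gap: 0.999
```

```bash
python3 go.py .5841 -.1722 .034 99.1;  python3 - <<'E'
from h import *
im=get_image("side")[:,:,::-1]; cv2.imwrite("pics/q_side.png",cv2.resize(im[158:194,230:266],None,fx=16,fy=16,interpolation=cv2.INTER_NEAREST))
E
```

```text
t 15.5 pos [ 0.5782 -0.1742  0.0329] ang 99.06 shift [ 6.1 -1.1  1. ] yaw -0.001 gap 0.999 F [-0.2  0.8  0.1] j [-0.4358  0.4927  1.6105 -0.      1.0391 -2.1647]
```

View pics/q_side.png

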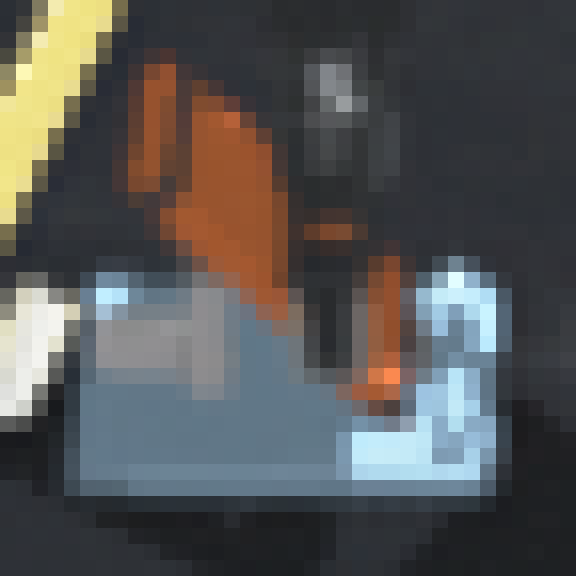

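>>> move_arm([
  {"x": 0, "y": -10, "z": 0, "yaw": 0, "claw": 1},
  {"x": 0, "y": -30, "z": 0, "yaw": 0, "claw": 1},
  {"x": 0, "y": -70, "z": 0, "yaw": 0, "claw": 1},
  {"x": 0, "y": -115, "z": 0, "yaw": 0, "claw": 1},
  {"x": -20, "y": -165, "z": 40, "yaw": 0.1, "claw": 1},
  {"x": -50, "y": -200, "z": 90, "yaw": 0.25, "claw": 1},
  {"x": -80, "y": -200, "z": 140, "yaw": 0.4, "claw": 1},
  {"x": -105, "y": -200, "z": 190, "yaw": 0.55, "claw": 1},
  {"x": -120, "y": -200, "z": 240, "yaw": 0.7, "claw": 1},
])

```text
time_s: 16.68
position: [0.4211, 0.0452, 0.2353]
tool_rot: [[0.854, 0.004, 0.521], [-0.521, -0.0, 0.854], [0.003, -1.0, 0.002]]
ft_force: [1.2, 0.5, -0.3]
finger_gap: 1.0
```

```bash
python3 go.py .4343 .2627 .2 -10.6
python3 - <<'E'
from lean import *
def pan(e,y=0,R=R,z0=12):
    x0=-36.65+e; dx,dz=20-x0,61.5-z0
    t=np.arctan2(dz,dx)+np.arcsin(5/np.hypot(dx,dz))
    c,s=np.cos(t),np.sin(t); 
    return np.degrees(t),T(R,np.array([[x0+u*c-w*s,y+v,z0+u*s+w*c] for u in(110,0) for w in(12,0) for v in(30,-30)])/1000)
for n,(x0,y0,h,w,s) in {"side":(230,158,36,36,16),"top":(278,168,40,36,14)}.items():
    F=get_image(n)[:,:,::-1]; cv2.imwrite(f"pics/r_{n}F.png",F); im=F[y0:y0+h,x0:x0+w]
    o=cv2.resize(im,None,fx=s,fy=s,interpolation=cv2.INTER_NEAREST)
    def pl(P,c):
        p=((proj(n,P)-[x0,y0]+.5)*s-.5).round().astype(int); cv2.polylines(o,[p],False,c,1)
    t,L=pan(4); pl(L[[0,1,5,4,0]],(255,0,255)); pl(L[[4,6,2,0]],(255,255,0)); pl(L[[2,3,1]],(255,255,0))
    cv2.imwrite(f"pics/r_{n}.png",o)
E
```

```text
t 16.68 pos [0.4211 0.0452 0.2353] ang 58.63 shift [-102.1   35.3  192.6] yaw 1.208 gap 1.0 F [ 1.2  0.5 -0.3] j [-0.0983 -0.1347  1.8861  0.0003  1.3866 -1.1217]
```

View pics/r_side.png

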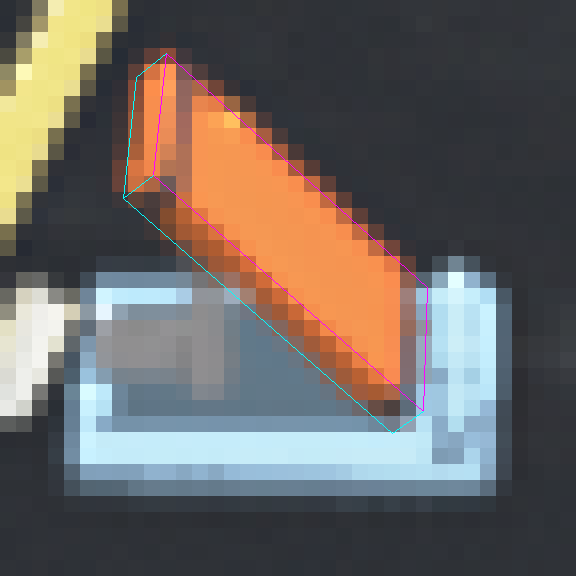

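View pics/r_top.png

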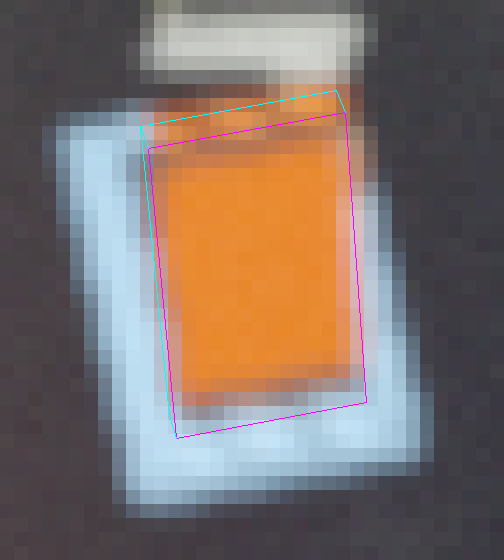

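>>> move_arm([
  {"x": -18, "y": 5, "z": 35, "yaw": 0.15, "claw": 0.6},
  {"x": -36, "y": 10, "z": 70, "yaw": 0.3, "claw": 0.6},
  {"x": -54, "y": 15, "z": 105, "yaw": 0.45, "claw": 0.6},
  {"x": -72, "y": 20, "z": 140, "yaw": 0.6, "claw": 0.6},
  {"x": -88, "y": 30, "z": 170, "yaw": 0.76, "claw": 0.6},
  {"x": -102, "y": 35, "z": 193, "yaw": 0.92, "claw": 0.6},
  {"x": -102, "y": 45, "z": 193, "yaw": 1.07, "claw": 0.6},
  {"x": -102, "y": 60, "z": 193, "yaw": 1.208, "claw": 0.6},
  {"x": -102, "y": 70, "z": 193, "yaw": 1.208, "claw": 0.6},
  {"x": -102, "y": 70, "z": 193, "yaw": 1.208, "claw": 0.6},
])

```text
time_s: 18.02
position: [0.4343, 0.2613, 0.1631]
tool_rot: [[-0.176, -0.001, 0.984], [-0.984, -0.0, -0.176], [0.001, -1.0, -0.001]]
ft_force: [-0.8, -0.7, -0.2]
finger_gap: 0.599
```

```bash
python3 go.py .4343 .2627 .061 -10.6
python3 - <<'E'
from h import *
for n in OFF:
    im=get_image(n)[:,:,::-1]; x0,y0=OFF[n];h,w=(125,190) if n=="top" else(140,170)
    cv2.imwrite(f"pics/u_{n}.png",cv2.resize(im[y0:y0+h,x0:x0+w],None,fx=4,fy=4,interpolation=cv2.INTER_CUBIC))
E
```

```text
t 18.02 pos [0.4343 0.2613 0.1631] ang -10.15 shift [ -1.4 102.1  -0.2] yaw 0.008 gap 0.599 F [-0.8 -0.7 -0.2] j [ 0.3708  0.1319  1.7775 -0.0002  1.2332  0.5481]
```

View pics/u_side.png

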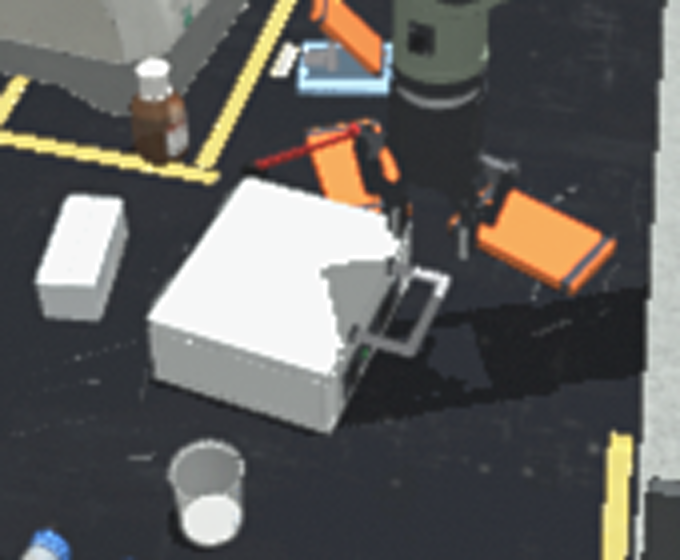

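View pics/u_top.png

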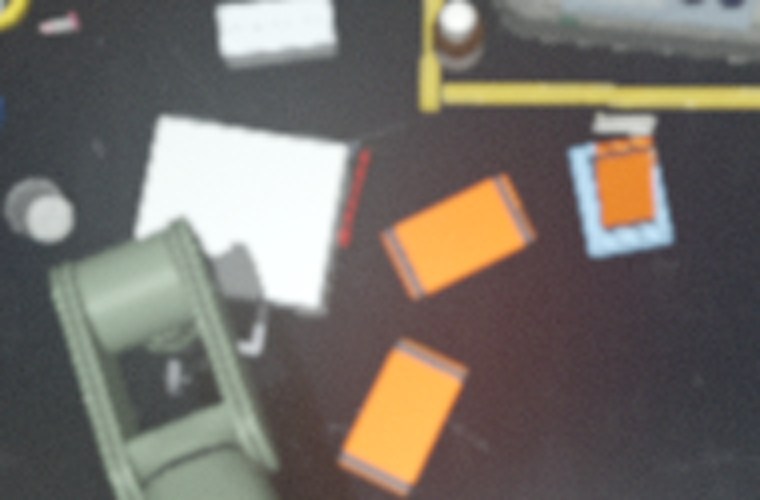

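>>> move_arm([
  {"x": -1, "y": 30, "z": 0, "yaw": 0.008, "claw": 0.6},
  {"x": -1, "y": 60, "z": 0, "yaw": 0.008, "claw": 0.6},
  {"x": -1, "y": 80, "z": 0, "yaw": 0.008, "claw": 0.6},
  {"x": -1, "y": 95, "z": 0, "yaw": 0.008, "claw": 0.6},
  {"x": -1, "y": 102, "z": 0, "yaw": 0.008, "claw": 0.6},
  {"x": -1, "y": 102, "z": 0, "yaw": 0.008, "claw": 0.6},
])

```text
time_s: 18.88
position: [0.4347, 0.2628, 0.0614]
tool_rot: [[-0.186, 0.0, 0.983], [-0.983, 0.0, -0.186], [-0.0, -1.0, 0.0]]
ft_force: [0.1, 0.3, 0.8]
finger_gap: 0.599
```

```bash
python3 go.py .4343 .2627 .061 -10.6
python3 - <<'E'
from h import *
for n in ["side"]:
    im=get_image(n)[:,:,::-1]; x0,y0=OFF[n];h,w=(125,190) if n=="top" else(140,170)
    cv2.imwrite(f"pics/v_{n}.png",cv2.resize(im[y0:y0+h,x0:x0+w],None,fx=4,fy=4,interpolation=cv2.INTER_CUBIC))
E
```

```text
t 18.88 pos [0.4347 0.2628 0.0614] ang -10.71 shift [ 0.2  0.4 -0.4] yaw -0.002 gap 0.599 F [0.1 0.3 0.8] j [0.3733 0.2787 1.8459 0.     1.017  0.5602]
```

View pics/v_side.png

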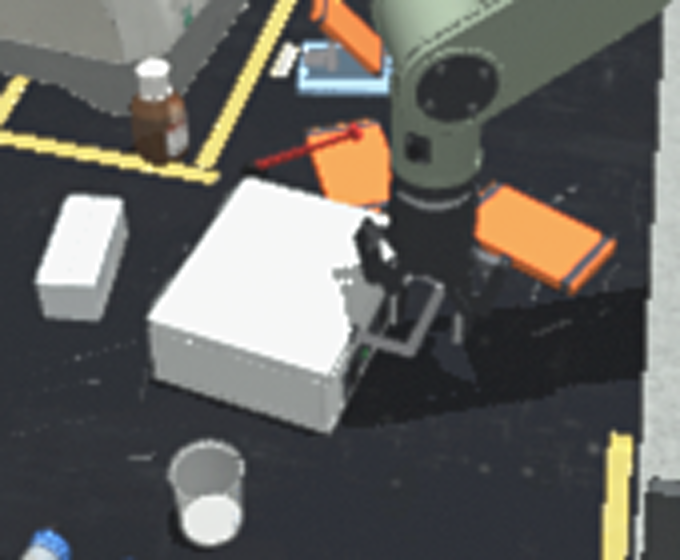

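>>> move_arm([
  {"x": 0, "y": 0, "z": 0, "yaw": 0, "claw": 0.4},
  {"x": 0, "y": 0, "z": 0, "yaw": 0, "claw": 0.2},
  {"x": 0, "y": 0, "z": 0, "yaw": 0, "claw": 0},
  {"x": 0, "y": 0, "z": 0, "yaw": 0, "claw": 0},
  {"x": 0, "y": 0, "z": 0, "yaw": 0, "claw": 0},
  {"x": 0, "y": 0, "z": 0, "yaw": 0, "claw": 0},
], grip_force=60)

```text
time_s: 19.68
position: [0.4361, 0.2628, 0.062]
tool_rot: [[-0.186, 0.003, 0.983], [-0.983, 0.0, -0.186], [-0.001, -1.0, 0.003]]
ft_force: [5.5, -2.0, -0.0]
finger_gap: 0.091
```

```bash
cat > arc.py <<'E'
from h import *
s=state();R=s["tool_rot"];p=s["position"]
print("t",s["time_s"],p,s["ft_force"].round(1),round(s["finger_gap"],3))
E
python3 arc.py
python3 - <<'E'
import numpy as np
# bar displacement for angle t, box frame fwd=+ (toward -x box) : tool z = box +x
for t in np.arange(0,.72,.05):
    c,s=np.cos(t),np.sin(t); f=225*c-8*s; z=225*s+8*c
    print(round(t,2),"toolz(+x box)",round(225-f,1),"up",round(z-8,1))
E
```

```text
t 19.675 [0.4361 0.2628 0.062 ] [ 5.5 -2.  -0. ] 0.091
0.0 toolz(+x box) 0.0 up 0.0
0.05 toolz(+x box) 0.7 up 11.2
0.1 toolz(+x box) 1.9 up 22.4
0.15 toolz(+x box) 3.7 up 33.5
0.2 toolz(+x box) 6.1 up 44.5
0.25 toolz(+x box) 9.0 up 55.4
0.3 toolz(+x box) 12.4 up 66.1
0.35 toolz(+x box) 16.4 up 76.7
0.4 toolz(+x box) 20.9 up 87.0
0.45 toolz(+x box) 25.9 up 97.1
0.5 toolz(+x box) 31.4 up 106.9
0.55 toolz(+x box) 37.4 up 116.4
0.6 toolz(+x box) 43.8 up 125.6
0.65 toolz(+x box) 50.7 up 134.5
0.7 toolz(+x box) 58.1 up 143.1
```

>>> move_arm([
  {"x": 0, "y": -5, "z": 1.5, "yaw": 0, "claw": 0},
  {"x": 0, "y": -11, "z": 2, "yaw": 0, "claw": 0},
  {"x": 0, "y": -22.4, "z": 3.4, "yaw": 0, "claw": 0},
  {"x": 0, "y": -33.5, "z": 5, "yaw": 0, "claw": 0},
  {"x": 0, "y": -44.5, "z": 7.5, "yaw": 0, "claw": 0},
  {"x": 0, "y": -55.4, "z": 10.5, "yaw": 0, "claw": 0},
  {"x": 0, "y": -66, "z": 14, "yaw": 0, "claw": 0},
  {"x": 0, "y": -76.7, "z": 18, "yaw": 0, "claw": 0},
  {"x": 0, "y": -87, "z": 22.5, "yaw": 0, "claw": 0},
  {"x": 0, "y": -97, "z": 27.4, "yaw": 0, "claw": 0},
  {"x": 0, "y": -97, "z": 27.4, "yaw": 0, "claw": 0},
])

```text
time_s: 21.05
position: [0.4603, 0.258, 0.1591]
tool_rot: [[-0.186, -0.003, 0.983], [-0.983, 0.0, -0.186], [0.0, -1.0, -0.003]]
ft_force: [-3.5, 3.8, -3.3]
finger_gap: 0.091
```

```bash
python3 arc.py
python3 - <<'E'
from h import *
for n,(x0,y0,h,w) in {"top":(165,140,90,110),"side":(190,165,90,110)}.items():
    im=get_image(n)[:,:,::-1]; cv2.imwrite(f"pics/w_{n}F.png",im)
    cv2.imwrite(f"pics/w_{n}.png",cv2.resize(im[y0:y0+h,x0:x0+w],None,fx=6,fy=6,interpolation=cv2.INTER_CUBIC))
E
```

```text
t 21.05 [0.4603 0.258  0.1591] [-3.5  3.8 -3.3] 0.091
```

View pics/w_side.png

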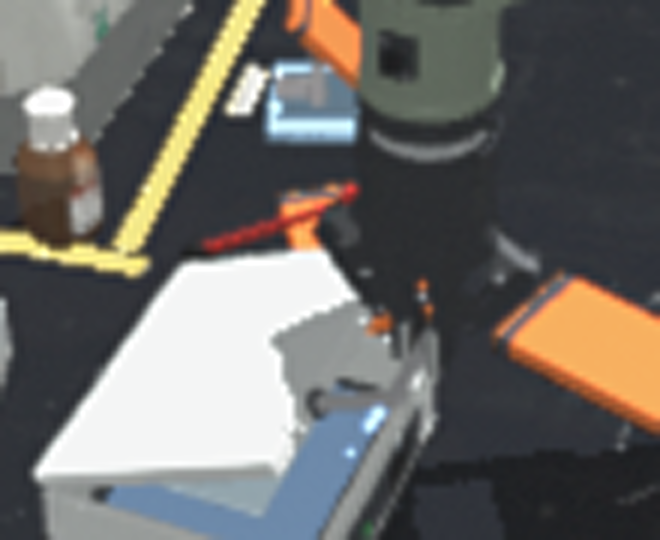

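View pics/w_top.png

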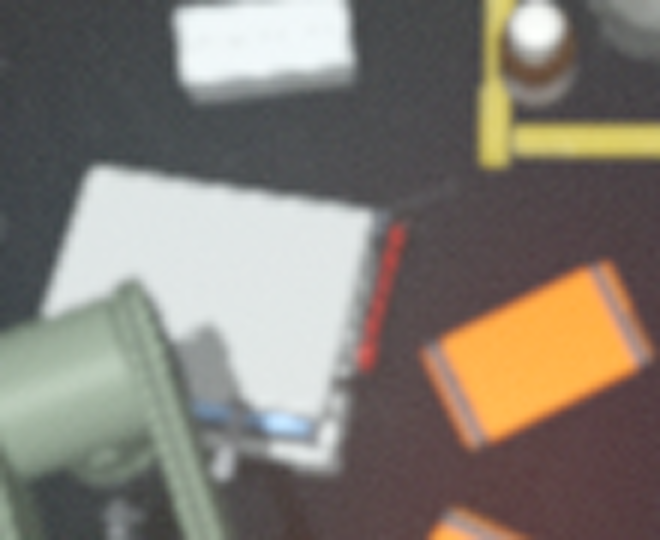

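Run:
```python
from h import *
for n,(x0,y0,h,w,s) in {"side":(220,190,22,36,20),"top":(220,172,34,18,17)}.items():
    im=cv2.imread(f"pics/{n}0.png")[y0:y0+h,x0:x0+w]
    o=cv2.resize(im,None,fx=s,fy=s,interpolation=cv2.INTER_NEAREST)
    V={"side":[.5703,.24,-.1826],"top":[.5738,.2348,-.1858]}[n]
    for a in(.5,.55,.6,.65,.7):
        c,S=np.cos(a),np.sin(a); p=((proj(n,T(V,[[.085-.14*c+.008*S,-.121,.072+.14*S+.008*c]]))[0]-[x0,y0]+.5)*s-.5).round().astype(int)
        cv2.circle(o,tuple(p.tolist()),3,(0,255,0) if a!=.6 else (255,255,255),-1)
    p=((proj(n,T(V,[[.085,-.121,.072]]))[0]-[x0,y0]+.5)*s-.5).round().astype(int); cv2.circle(o,tuple(p.tolist()),4,(255,0,255),-1)
    cv2.imwrite(f"pics/x_{n}.png",o)
```

```text
(no output)
```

View pics/x_side.png

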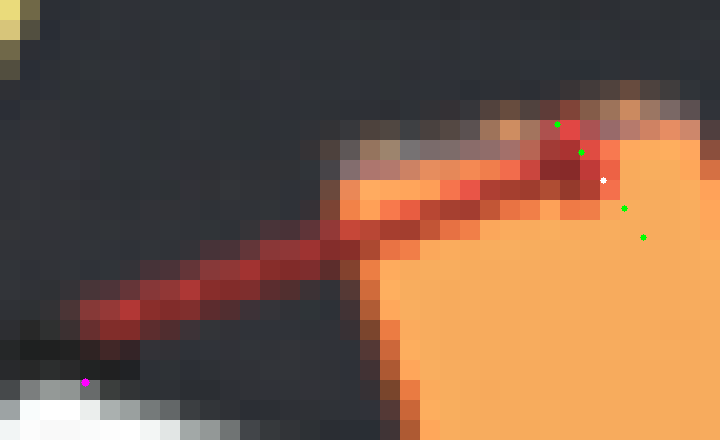

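View pics/x_top.png

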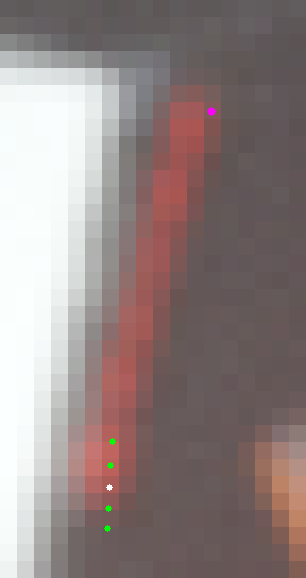

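>>> move_arm([
  {"x": 0, "y": -6, "z": 3.5, "yaw": 0, "claw": 0},
  {"x": 0, "y": -13, "z": 7.5, "yaw": 0, "claw": 0},
  {"x": 0, "y": -19, "z": 11.5, "yaw": 0, "claw": 0},
  {"x": 0, "y": -24, "z": 14.5, "yaw": 0, "claw": 0},
  {"x": 0, "y": -28.5, "z": 18, "yaw": 0, "claw": 0},
  {"x": 0, "y": -28.5, "z": 18, "yaw": 0, "claw": 0},
  {"x": 0, "y": -28.5, "z": 18, "yaw": 0, "claw": 0},
])

```text
time_s: 22.02
position: [0.4763, 0.2549, 0.1867]
tool_rot: [[-0.185, -0.006, 0.983], [-0.983, 0.0, -0.185], [0.001, -1.0, -0.006]]
ft_force: [-5.7, 4.7, -1.5]
finger_gap: 0.089
```

```bash
python3 arc.py
python3 - <<'E'
from h import *
for n,(x0,y0,h,w,s) in {"top":(200,165,45,50,12),"side":(215,185,36,60,13)}.items():
    F=np.mean([get_image(n)[:,:,::-1].astype(float) for _ in range(2)],0).astype(np.uint8); cv2.imwrite(f"pics/y_{n}F.png",F)
    im=F[y0:y0+h,x0:x0+w]
    cv2.imwrite(f"pics/y_{n}.png",cv2.resize(im,None,fx=s,fy=s,interpolation=cv2.INTER_NEAREST))
E
```

```text
t 22.025 [0.4763 0.2549 0.1867] [-5.7  4.7 -1.5] 0.089
```

View pics/y_side.png

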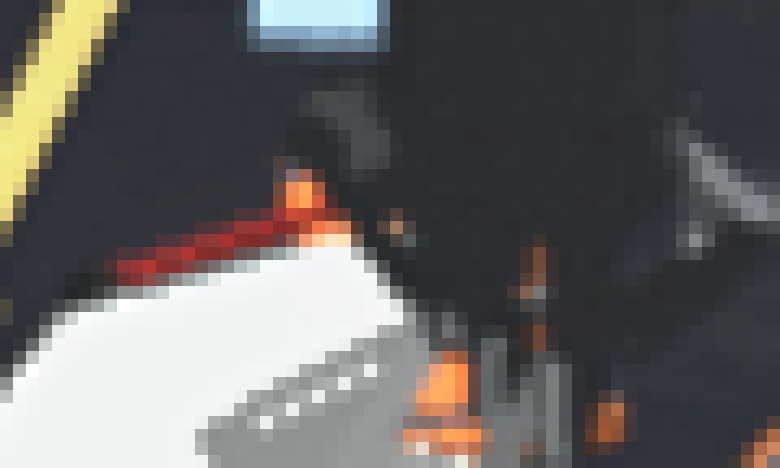

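View pics/y_top.png

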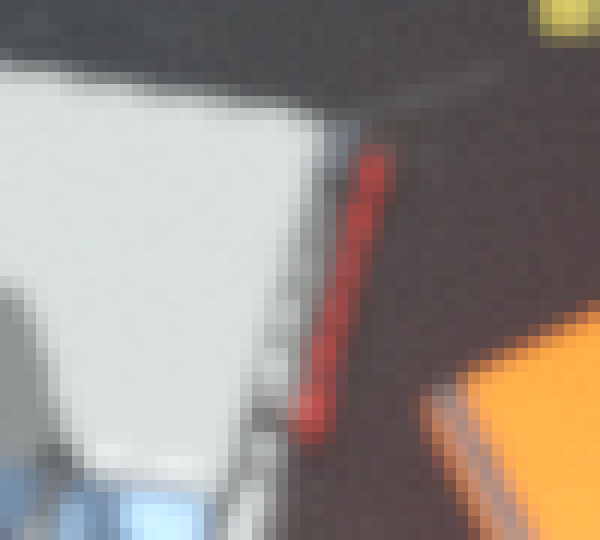

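Run:
```python
import cv2,numpy as np
a=cv2.imread("pics/y_topF.png")[190:208,212:232]; a=np.clip((a.astype(float)-30)*1.3,0,255).astype(np.uint8)
cv2.imwrite("pics/z_top.png",cv2.resize(a,None,fx=30,fy=30,interpolation=cv2.INTER_NEAREST))
F=cv2.imread("pics/y_topF.png").astype(int)
for r in range(190,208): print(r,[f"{F[r,c,2]}/{F[r,c,1]}" for c in range(214,230)])
```

```text
190 ['217/223', '218/224', '218/224', '219/224', '219/224', '218/224', '219/224', '214/219', '198/202', '186/190', '175/179', '146/147', '135/114', '157/86', '156/72', '118/71']
191 ['218/224', '218/224', '218/223', '218/224', '219/224', '219/224', '218/222', '211/216', '195/199', '187/192', '178/181', '143/143', '132/101', '157/78', '156/74', '113/71']
192 ['218/223', '218/224', '219/223', '219/224', '219/224', '218/223', '217/222', '206/211', '184/189', '175/179', '164/167', '139/133', '140/93', '154/75', '139/70', '101/69']
193 ['219/224', '218/223', '219/224', '219/224', '219/224', '219/223', '216/221', '200/205', '179/184', '168/171', '155/157', '142/123', '162/91', '164/75', '127/69', '90/69']
194 ['219/224', '219/224', '219/224', '219/224', '218/223', '219/223', '214/219', '199/204', '193/197', '185/189', '154/155', '143/116', '169/86', '168/74', '122/72', '85/69']
195 ['218/223', '219/224', '218/224', '220/225', '219/224', '218/222', '209/213', '196/199', '200/205', '196/200', '160/159', '145/116', '162/87', '154/73', '112/71', '86/73']
196 ['219/223', '218/224', '219/223', '
[... 1323 characters left out ...]
5/71', '86/73', '87/74']
204 ['225/231', '225/230', '222/227', '215/221', '195/200', '161/164', '154/157', '164/165', '151/152', '123/120', '96/88', '88/75', '84/71', '86/75', '84/69', '86/74']
205 ['199/208', '201/210', '206/213', '203/209', '180/184', '159/161', '181/184', '182/186', '153/155', '119/116', '94/85', '88/77', '90/79', '87/74', '87/73', '89/74']
206 ['186/212', '186/210', '189/207', '176/187', '155/160', '164/166', '200/203', '199/202', '160/161', '120/116', '96/88', '88/78', '87/76', '88/75', '88/74', '87/74']
207 ['198/232', '195/228', '183/212', '152/169', '148/152', '184/188', '208/212', '195/199', '153/155', '116/112', '94/84', '87/77', '90/78', '88/74', '88/75', '89/74']
```

View pics/z_top.png

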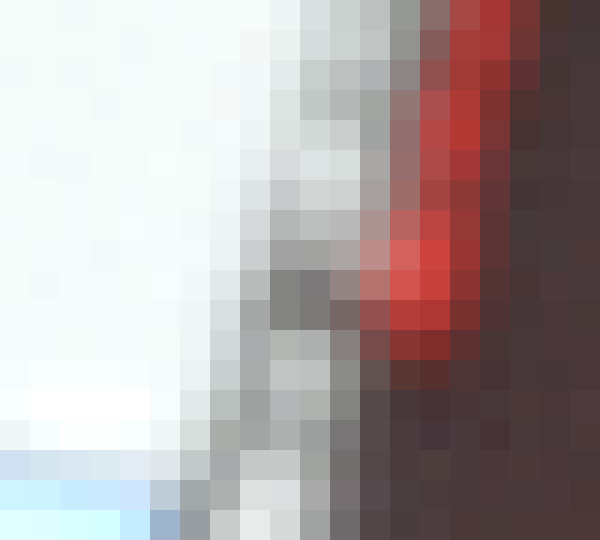

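Run:
```python
from h import *
F=cv2.imread("pics/side0.png").astype(float)
# print raw
for r in range(194,209): print(r," ".join(f"{int(F[r,c,2]):3d}/{int(F[r,c,1]):3d}" for c in range(236,253)))
pts=[]
for c in range(225,236):
    r=np.arange(198,209); w=np.clip(F[198:209,c,2]-F[198:209,c,1]-8,0,None); pts.append((c,(w*r).sum()/w.sum()))
for c in range(241,247):
    r0=int(round(198+ (248-c)*.31)); rr=np.arange(r0-2,r0+4); w=np.clip(150-F[rr,c,1],0,None)*(F[rr,c,2]-F[rr,c,1]>60); pts.append((c,(w*rr).sum()/w.sum()))
P=np.array(pts); print(P.round(2).tolist()); 
for sel in(P[:11],P): print(np.polyfit(sel[:,0]-236,sel[:,1],1))
for V in([.5719,.237,-.1848],[.5703,.24,-.1826]):
  for a in(.5,.55,.6,.65,.7):
    c,S=np.cos(a),np.sin(a)
    q=proj("side",T(V,[[.085-l*c+.008*S,-.121,.072+l*S+.008*c] for l in(0.02,.14)]))
    m=(q[1,1]-q[0,1])/(q[1,0]-q[0,0]); print(a,"slope",m.round(4),"row@236",(q[0,1]+m*(236-q[0,0])).round(2),"tip",q[1])
```

```text
194  46/ 50  47/ 50  46/ 49  46/ 50  46/ 49  46/ 50  46/ 49  43/ 47  45/ 48  47/ 48  44/ 47  49/ 49  57/ 52  67/ 59  80/ 66 103/ 75  77/ 66
195  46/ 49  45/ 48  46/ 48  45/ 47  46/ 50  50/ 50  52/ 49  54/ 54  82/ 66 103/ 76  80/ 66  94/ 60 128/ 68 132/ 92 157/115 203/138 155/118
196  51/ 51  55/ 56  77/ 66  80/ 71  62/ 64  73/ 65  84/ 72  91/ 81 158/115 206/141 163/116 173/ 81 225/ 71 170/ 83 152/106 182/122 207/130
197  77/ 65  94/ 87 149/116 157/132 118/114 122/107 125/108 138/108 144/109 163/112 183/101 162/ 59 170/ 51 224/ 76 248/121 254/169 252/172
198  71/ 68 131/109 173/118 179/121 204/130 230/141 229/136 244/137 240/126 242/108 202/ 70 136/ 44 135/ 42 192/ 58 237/ 98 249/171 248/174
199 107/ 73 234/136 255/171 255/167 255/165 254/158 246/116 233/ 85 174/ 63 165/ 63 159/ 61 175/ 77 149/ 58 176/ 64 244/112 248/170 247/172
200 124/ 68 242/130 255/160 248/121 232/ 93 184/ 71 166/ 64 163/ 61 194/ 86 233/115 241/127 253/161 239/122 240/126 249/167 248/173 247/172
201 147/ 57 198/ 71 185/ 71 166/ 62 163/ 62 194/ 85 231/113 241/127 251/167 250/171 249/171 249/174 249/171 248/171 248/
[... 1200 characters left out ...]
], [242.0, 199.85], [243.0, 199.64], [244.0, 199.23], [245.0, 198.96], [246.0, 198.36]]
[ -0.3311 201.8463]
[ -0.3301 201.8575]
0.5 slope -0.1964 row@236 203.88 tip [251.4771 200.8376]
0.55 slope -0.2548 row@236 203.1 tip [250.5109 199.3976]
0.6 slope -0.3175 row@236 202.25 tip [249.4695 197.9752]
0.65 slope -0.3853 row@236 201.34 tip [248.3555 196.5748]
0.7 slope -0.4592 row@236 200.33 tip [247.1719 195.2007]
0.5 slope -0.1965 row@236 204.45 tip [251.6873 201.3707]
0.55 slope -0.2548 row@236 203.68 tip [250.719  199.9306]
0.6 slope -0.3173 row@236 202.85 tip [249.6751 198.508 ]
0.65 slope -0.3849 row@236 201.94 tip [248.5584 197.1075]
0.7 slope -0.4586 row@236 200.95 tip [247.3719 195.7333]
```

Run:
```python
from h import *
F=cv2.imread("pics/y_sideF.png").astype(float)
pts=[];red=[]
for c in range(224,239):
    b=F[196:216,c,0]; # blue chan: red arm & dark low, white high
    i=np.argmax(b>130); pts.append((c,196+i-1+(130-b[i-1])/(b[i]-b[i-1])))
    w=np.clip(F[196:216,c,2]-F[196:216,c,1]-10,0,None); red.append((c,(w*np.arange(196,216)).sum()/w.sum()))
P=np.array(pts);Q=np.array(red);print(P.round(2).tolist());print(Q.round(2).tolist())
print("edge",np.polyfit(P[3:,0]-236,P[3:,1],1),"red",np.polyfit(Q[3:11,0]-236,Q[3:11,1],1))
V=[.571,.2385,-.184]
for a in(.55,.6,.65):
    c,S=np.cos(a),np.sin(a)
    for h,y,nm in((.015,-.1,"edge"),(.008,-.121,"arm")):
        q=proj("side",T(V,[[.085-l*c+h*S,y,.072+l*S+h*c] for l in(0.02,.09)]))
        m=(q[1,1]-q[0,1])/(q[1,0]-q[0,0]); print(a,nm,"slope",m.round(4),"row@236",(q[0,1]+m*(236-q[0,0])).round(2))
```

```text
[[224.0, 206.88], [225.0, 206.88], [226.0, 206.52], [227.0, 206.33], [228.0, 205.95], [229.0, 205.64], [230.0, 205.39], [231.0, 205.16], [232.0, 204.84], [233.0, 204.45], [234.0, 204.32], [235.0, 203.95], [236.0, 203.69], [237.0, 203.41], [238.0, 203.12]]
[[224.0, 205.24], [225.0, 205.29], [226.0, 205.04], [227.0, 204.55], [228.0, 204.33], [229.0, 204.07], [230.0, 203.56], [231.0, 203.35], [232.0, 203.11], [233.0, 202.56], [234.0, 202.41], [235.0, 202.15], [236.0, 201.04], [237.0, 200.64], [238.0, 200.7]]
edge [ -0.2864 203.6872] red [ -0.3208 201.7277]
0.55 edge slope -0.2521 row@236 204.55
0.55 arm slope -0.2546 row@236 203.4
0.6 edge slope -0.3151 row@236 203.51
0.6 arm slope -0.3172 row@236 202.56
0.65 edge slope -0.3832 row@236 202.37
0.65 arm slope -0.3849 row@236 201.66
```

>>> move_arm([
  {"x": 0, "y": -2, "z": 1.4, "yaw": 0, "claw": 0},
  {"x": 0, "y": -4, "z": 2.8, "yaw": 0, "claw": 0},
  {"x": 0, "y": -5.5, "z": 4, "yaw": 0, "claw": 0},
  {"x": 0, "y": -5.5, "z": 4, "yaw": 0, "claw": 0},
  {"x": 0, "y": -5.5, "z": 4, "yaw": 0, "claw": 0},
  {"x": 0, "y": -5.5, "z": 4, "yaw": 0, "claw": 0},
])

```text
time_s: 22.98
position: [0.48, 0.2542, 0.1919]
tool_rot: [[-0.185, -0.007, 0.983], [-0.983, 0.0, -0.185], [0.001, -1.0, -0.007]]
ft_force: [-5.6, 5.2, -1.1]
finger_gap: 0.089
```

```bash
cat > ed.py <<'E'
from h import *
F=np.mean([get_image("side")[:,:,::-1].astype(float) for _ in range(3)],0)
G=np.mean([get_image("top")[:,:,::-1].astype(float) for _ in range(3)],0)
import sys; cv2.imwrite(f"pics/{sys.argv[1]}_sideF.png",F.astype(np.uint8)); cv2.imwrite(f"pics/{sys.argv[1]}_topF.png",G.astype(np.uint8))
pts=[]
for c in range(227,237):
    b=F[194:216,c,0]; i=np.argmax(b>130); pts.append((c,194+i-1+(130-b[i-1])/(b[i]-b[i-1])))
P=np.array(pts); print("edge",np.polyfit(P[:,0]-236,P[:,1],1))
for r in range(192,206): print(r," ".join(f"{int(G[r,c,2]):3d}/{int(G[r,c,1]):3d}" for c in range(219,229)))
a=G[185:210,210:235]; a=np.clip((a-30)*1.3,0,255).astype(np.uint8)
b=cv2.resize(F[185:213,215:250].astype(np.uint8),None,fx=18,fy=18,interpolation=cv2.INTER_NEAREST)
cv2.imwrite(f"pics/{sys.argv[1]}_t.png",cv2.resize(a,None,fx=20,fy=20,interpolation=cv2.INTER_NEAREST)); cv2.imwrite(f"pics/{sys.argv[1]}_s.png",b)
E
python3 arc.py; python3 ed.py aa
```

```text
t 22.975 [0.48   0.2542 0.1919] [-5.6  5.2 -1.1] 0.089
edge [ -0.319  203.0564]
192 218/223 215/219 200/205 178/182 172/176 164/167 137/131 140/ 91 154/ 74 139/ 71
193 217/222 213/218 195/199 175/178 168/171 154/155 140/122 159/ 88 163/ 74 128/ 71
194 217/221 210/215 194/199 190/193 184/188 154/154 142/115 168/ 85 167/ 74 121/ 68
195 216/220 205/209 190/194 199/204 196/200 160/159 143/115 161/ 84 153/ 72 110/ 69
196 214/219 197/201 178/181 190/194 187/190 158/153 151/112 156/ 83 138/ 72 101/ 69
197 212/216 189/194 164/165 170/172 170/171 161/141 170/106 173/ 82 144/ 72 101/ 71
198 206/211 177/181 140/141 141/140 150/143 169/126 192/103 188/ 83 148/ 72 100/ 70
199 197/202 158/161 121/118 114/111 130/114 163/105 191/ 91 183/ 79 137/ 70  93/ 70
200 190/194 153/154 138/139 135/134 127/115 146/ 98 169/ 77 162/ 72 122/ 67  88/ 68
201 185/188 158/161 172/175 171/173 138/135 124/ 98 135/ 73 129/ 67 101/ 67  85/ 68
202 175/179 157/159 180/183 177/180 139/139 105/ 95  97/ 73  96/ 70  86/ 68  85/ 70
203 166/169 158/161 175/178 166/168 131/129  97/ 90  86/ 75  86/ 73  84/ 71  86/ 73
204 162/165 182/186 190/194 163/164 124/122  95/ 87  87/ 75  86/ 73  86/ 73  88/ 75
205 163/165 201/205 203/208 163/164 120/116  93/ 84  88/ 77  87/ 75  89/ 77  86/ 73
```

View pics/aa_t.png

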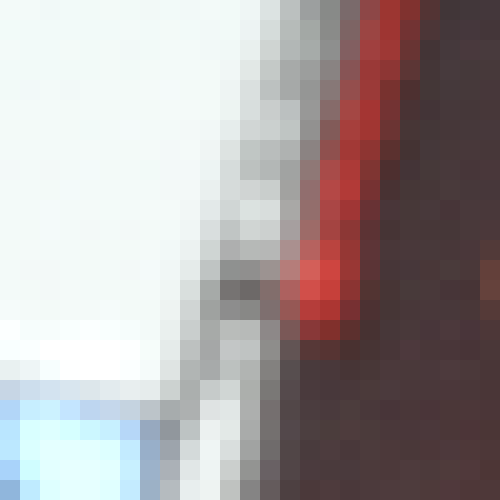

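View pics/aa_s.png

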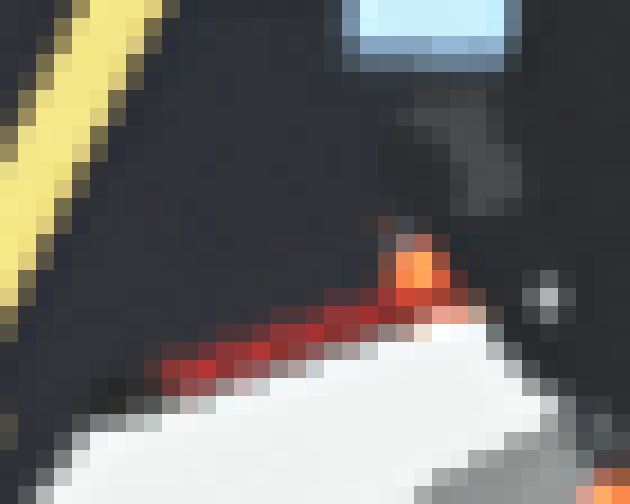

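>>> move_arm([
  {"x": 0, "y": -1, "z": 0.8, "yaw": 0, "claw": 0},
  {"x": 0, "y": -2.1, "z": 1.7, "yaw": 0, "claw": 0},
  {"x": 0, "y": -2.1, "z": 1.7, "yaw": 0, "claw": 0},
  {"x": 0, "y": -2.1, "z": 1.7, "yaw": 0, "claw": 0},
  {"x": 0, "y": -2.1, "z": 1.7, "yaw": 0, "claw": 0},
  {"x": 0, "y": -2.1, "z": 1.7, "yaw": 0, "claw": 0},
])

```text
time_s: 24.02
position: [0.4814, 0.2539, 0.1938]
tool_rot: [[-0.185, -0.008, 0.983], [-0.983, 0.001, -0.185], [0.001, -1.0, -0.008]]
ft_force: [-5.6, 5.6, -0.9]
finger_gap: 0.094
```

```bash
python3 arc.py; python3 ed.py bb
python3 - <<'E'
from h import *
V=[.571,.2385,-.184]
F=cv2.imread("pics/bb_topF.png").astype(float); F0=cv2.imread("pics/y_topF.png").astype(float);F1=cv2.imread("pics/aa_topF.png").astype(float)
for a in(.6,.65):
    c,S=np.cos(a),np.sin(a); print(a,proj("top",T(V,[[.085-.14*c+.008*S,y,.072+.14*S+.008*c] for y in(-.105,-.110,-.121)])).round(2).tolist())
# pointer dark rows: parabola on G at cols 221,222
for G in(F0,F1,F):
    out=[]
    for c in(221,222):
        g=G[196:203,c,1]; i=np.argmin(g); d=(g[i-1]-g[i+1])/(2*(g[i-1]-2*g[i]+g[i+1])); out.append(196+i+d)
    rr=[]
    for c in(224,225):
        g=G[195:204,c,2]-G[195:204,c,1]; i=np.argmax(g); rr.append(195+i+(g[i-1]-g[i+1])/(2*(g[i-1]-2*g[i]+g[i+1])))
    print(np.round(out,2),np.round(rr,2))
E
```

```text
t 24.025 [0.4814 0.2539 0.1938] [-5.6  5.6 -0.9] 0.094
edge [ -0.326  202.8763]
192 216/221 214/218 200/204 177/181 172/175 164/167 138/132 139/ 91 155/ 75 139/ 70
193 216/220 212/216 194/197 173/176 167/170 154/156 141/123 161/ 89 163/ 74 127/ 68
194 216/221 209/213 192/196 189/193 185/188 156/156 143/116 169/ 85 167/ 73 121/ 70
195 215/220 203/208 188/192 198/202 197/200 160/160 144/115 160/ 83 153/ 72 112/ 71
196 212/217 195/199 175/178 188/192 187/191 158/153 149/110 155/ 82 139/ 71 102/ 70
197 210/215 185/189 156/159 166/169 169/169 161/140 171/106 172/ 81 144/ 71 102/ 70
198 202/207 170/174 132/132 137/136 149/142 170/127 193/103 188/ 82 148/ 71 101/ 71
199 194/199 154/156 123/121 117/114 131/116 163/106 191/ 89 182/ 79 138/ 70  93/ 68
200 188/192 152/154 149/150 148/148 133/125 146/ 98 170/ 80 163/ 71 122/ 69  89/ 68
201 182/185 157/160 178/181 178/180 143/140 126/ 99 136/ 76 129/ 66 102/ 67  85/ 68
202 175/178 157/158 181/184 179/182 142/141 105/ 96  99/ 75  96/ 69  84/ 67  83/ 68
203 163/166 158/159 174/178 167/169 130/129  98/ 90  86/ 73  84/ 71  83/ 69  83/ 71
204 159/161 182/185 190/194 163/165 124/121  94/ 86  87/ 76  85/ 72  86/ 72  86/ 72
205 162/165 201/204 203/207 163/165 119/115  93/ 85  89/ 77  87/ 76  87/ 74  86/ 73
0.6 [[221.08, 200.22], [222.32, 200.41], [225.03, 200.84]]
0.65 [[221.16, 198.91], [222.4, 199.1], [225.12, 199.53]]
[199.46 199.5 ] [199.55 199.19]
[199.02 199.06] [199.1  199.08]
[198.78 198.89] [199.11 199.  ]
```

View pics/bb_t.png

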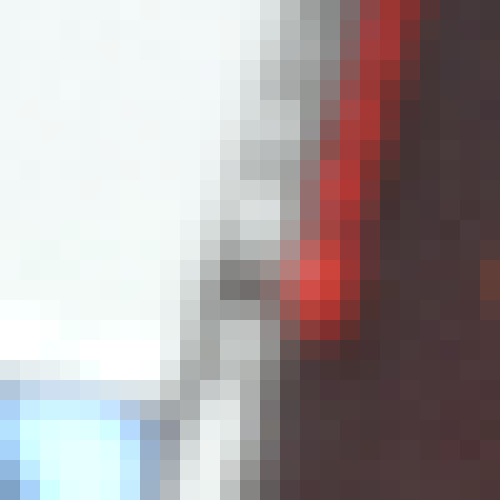

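>>> move_arm([
  {"x": 0, "y": -1.1, "z": 0.8, "yaw": 0, "claw": 0},
  {"x": 0, "y": -1.1, "z": 0.8, "yaw": 0, "claw": 0},
  {"x": 0, "y": -1.1, "z": 0.8, "yaw": 0, "claw": 0},
  {"x": 0, "y": -1.1, "z": 0.8, "yaw": 0, "claw": 0},
  {"x": 0, "y": -1.1, "z": 0.8, "yaw": 0, "claw": 0},
  {"x": 0, "y": -1.1, "z": 0.8, "yaw": 0, "claw": 0},
  {"x": 0, "y": -1.1, "z": 0.8, "yaw": 0, "claw": 0},
  {"x": 0, "y": -1.1, "z": 0.8, "yaw": 0, "claw": 0},
])

```text
time_s: 25.32
position: [0.4822, 0.2538, 0.1949]
tool_rot: [[-0.185, -0.008, 0.983], [-0.983, 0.001, -0.185], [0.001, -1.0, -0.008]]
ft_force: [-6.9, 5.1, -2.3]
finger_gap: 0.09
```

```bash
python3 arc.py; python3 ed.py cc | head -1
python3 - <<'E'
from h import *
G=cv2.imread("pics/cc_topF.png").astype(float)
for c in(221,222):
    g=G[196:203,c,1]; i=np.argmin(g); print(c,196+i+(g[i-1]-g[i+1])/(2*(g[i-1]-2*g[i]+g[i+1])))
a=G[140:265,140:330]; cv2.imwrite("pics/cc_tc.png",cv2.resize(a.astype(np.uint8),None,fx=4,fy=4,interpolation=cv2.INTER_CUBIC))
E
python3 arc.py
```

```text
t 25.325 [0.4822 0.2538 0.1949] [-6.9  5.1 -2.3] 0.09
edge [ -0.3361 202.6995]
221 198.71052631578948
222 198.7941176470588
t 25.625 [0.4822 0.2538 0.1949] [-5.5  5.2 -1.9] 0.09
```

View pics/cc_tc.png

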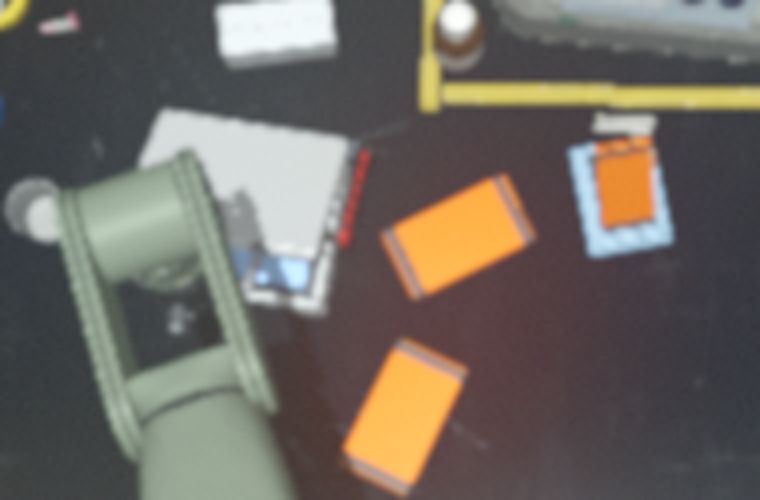

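View pics/cc_sideF.png

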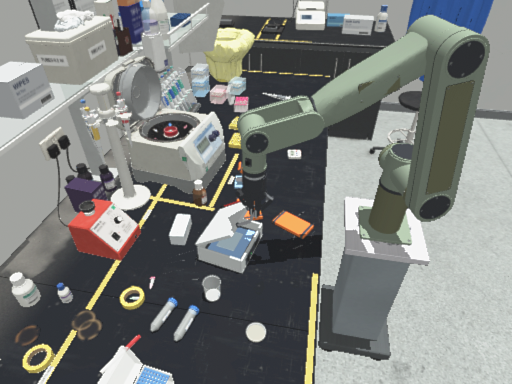

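```bash
python3 -c "
from bench import close_job; print(close_job())"
```

```text
the job is handed in; nothing more can be done
None
```

The job was handed in at about 25.6 s of the 58 s limit, with the panel leaning on the rest and the gripper still holding the cover at the red mark. No verdict came back.

- **Panel:** I took the smallest orange panel off the cover and tilted it over the rest's round bar. It first settled with its lower edge about 6 mm behind the lip. I regripped it and pushed it forward until something I took to be the lip stopped it (about 6 N), then let go. The last close-up showed the dark end band next to the lip and the panel's back on the bar. The slope fits about 47° with my measured rest position. I took most of the difference from 45° to be error in that position.
- **Cover:** I lifted it by the handle and am holding it at about 0.64 rad, judged from the arm's own height. The grip is 60 N, and the pose did not change over the last 0.3 s.
- **Alignment:** the two final checks disagree slightly. The top view puts the pointer about 0.008 rad below the tip of the red arm. The side view puts the cover's edge about 0.008 rad above the arm's slope. I stopped midway between them. The camera reading of the mark's angle (about 0.61–0.64 rad) carries a similar uncertainty.
- **Surroundings:** the red arm stayed as set. The bottle and carton showed no movement in the last pictures, and neither did the beaker or the timer where they could be seen.

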